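# Load and start the light-curing unit

## Robot

A 6-joint arm with a two-finger parallel gripper is mounted at the origin on a cart in front of the work surface, level with it; the furniture and walls round the work are solid. World frame = base frame: x ahead of the robot, y to its left, z up, the work surface at z = 0. Lengths are in mm, angles in rad, forces in N, time in s.
With the tool pointing down it reaches from about 350 to 875 mm from the base axis. Payload 4.2 kg.
Tool frame: the origin (TCP) lies midway between the tips of the shut fingers; the grasp point (between the pads) lies 19 mm behind it; z points along the fingers, y is the line along which they close (so a half turn about z gives the same grasp; the last joint's range is limited). The gripper opens to 85 mm and grips with 20 to 120 N. Pads are 22 mm wide; open, the fingers measure 114 mm over their backs; the gripper's body (76 mm by 85 mm) begins 54 mm behind the grasp point. The pads swing forward as they close: fully open they stand 13 mm farther back than shut.
Start: joints at [-1.027, 0.385, 0.008, 0, -1.194, -0.259], TCP at [175.62, -599.797, 231.312] pointing down, gripper open.
Joint ranges: [-3.14, 3.14], [-1.21, 2.06], [-1.07, 1.41], [-3.16, 2.05], [-2.99, -0.16], [-3.1, 3.1]. Speed limits (rad/s): [2.79, 2.79, 3.14, 3.14, 3.14, 3.14].

## Interface

Orientations are given as a unit quaternion [x, y, z, w].
In Python, from bench import arm gives the robot as it stands.
- The arm moves only by the tool send_rows, never from a script. Its argument "targets" is a list of rows, each an object of numbers: "gripper": the gripper command: -1 is fully open, 1 is shut, values between are in proportion; "x", "y", "z": the shift along the tool's x, y, z in cm; "ax", "ay", "az": the turn, a rotation vector about the tool's x, y, z in degrees. A call has 1 to 5 rows; each row shifts and turns the commanded pose from where the row before left it, along the tool's axes as they then stand; what a row does not reach is not made up. A row lasts 1/12 s, in which the tool goes at most 41.7 mm and 7.16 degrees, less where a joint would pass 70% of its speed; a pose out of reach is approached as far as the arm can. A call is refused whole if a number of a shift passes 4.17 or a number of a turn 7.16, either way. A call with a gripper value outside its range is refused whole. The fingers move at their own pace and stop on an object; the grip force is fixed at half the most. Time passes only in rows, so rows that do not move let the fingers close. It gives the time, the measured TCP pose, the force, the opening and the grip force at its end, in the units of the state.
- arm.read_state(): the state, without advancing time (a new reading comes with each control period).
- arm.get_image(name): name is "scene" or "top"; returns (picture, depth): 400x640x3 uint8, red, green, blue; 400x640 float32, mm along the optical axis (not along the pixel's ray), 0 where there is no reading.
- arm.camera_model(name): a dict with "fx", "fy", "cx", "cy" (pixels), "cam_to_world" (4x4, takes a point from camera to world coordinates). Camera axes: x right, y down, z forward; pixel columns grow to the right and rows downward; lengths in mm; the calibration is good to about 2 mm. A picture is of the moment at which its call begins. camera_model takes no time and is no camera call.
- arm.job_done(): hands the job in; it is judged then, once.
Trained networks look in the newest picture that a camera, given by its name, has taken for a name from the list of things; names that differ only in an ending like _2 or _b are one class to them, and where a whole thing is asked for, a point or a joint stands for the part that bears it (a point fixed in the world has none). Each returns a list of dicts, best first, with "score" (0 to 1); they miss things now and then, are a little off and sometimes report something else, mostly with a low value. They report only what shows in the picture. A call takes as long as a camera call. They do not tell look-alikes from the thing itself.
- arm.boxes_of(camera, thing): "rect" ([left, top, width, height] in pixels, round what is visible of it).
The state is a dict: "clock": time; "joints": joint angles; "joint_vel": joint speeds; "joint_efforts": joint torques, N m; "position": TCP position; "ee_rot": TCP orientation; "contact_force": force on the tool from outside, world axes, zero at the start; "wrist_torque": the same for the moment, N m; "gripper_width": finger opening in mm; "grasp_force": force on a finger pad.
Only numpy, scipy, OpenCV 4.12 (cv2) and the standard library are available. Lean on these libraries where they do the work, as an engineer would, in place of code of your own. Each camera call takes 0.05 s, during which the arm holds its last target. There are 200 camera calls.

## Task

Get the light-curing unit going: set the white plaster jaw cast upright on the middle of the unit's round stage, then slide the hood over it until it is fully shut against the control housing. Next roll the ribbed thumbwheel through its slot until its one wide metal rib, which starts down on the robot's side, stands straight up between the two index fins, and last tip the toggle fully over, away from the robot. Leave the other things on the bench where they are.

Things in the scene. Friction and masses are not known exactly. Their poses are not given: they have to be found in the camera images.
- unit: light-curing unit fixed on the bench, 150 mm (its x) by 350 mm (y); origin: centre of its underside. x points away from the robot, y left, z up. White deck 24 mm high; left to right: parked hood, round stage, control housing (y -175 to -50 mm, flat top 74 mm above the bench). Guide rails 10 mm high stand on the deck at x = +/-69 mm beside the hood's path
- stage (a point): centre of the top of the round metal stage (84 mm across, its top 26 mm above the bench, 2 mm above the deck), at unit x=0, y=+6 mm
- cast_center (a point): centre of the horseshoe plaster jaw cast, 50 mm (its x) by 62 mm (its y), solid part 22 mm high and 31 mm with the teeth, 0.13 kg, lying teeth up. The point is 13 mm above its underside; axes are the cast's, z up. Grasp it across its x (50 mm)
- hood (a joint): slide of the hood (m): 0 parked at the left, grows to the right (unit -y) over the stage, 0.111 fully shut against the control housing. About 1.5 N of friction; stays where it is left
- hood_bar (a point): middle of the top of the upright black bar on the hood's roof, 85 mm above the bench; bar 76 mm long (unit x), 10 mm thick (unit y), 19 mm above the roof (top of roof 66 mm above the bench). The hood: grey inverted box 124 mm (x) by 110 mm (y), bar in its middle, open towards the stage, 37 mm clear height inside
- wheel_axle (a point): centre of the thumbwheel, 50 mm above the bench, unit x=0, y=-85 mm; axle along unit y, so its top moves along unit x. Black drum 24 mm wide, radius 38 mm, 8 round ribs 8 mm thick every 45 degrees out to radius 45 mm; it stands 21 mm out of its slot (86 mm in x, 38 mm in y). Two metal index fins 11 mm high on the panel at unit x=0, 23.5 mm either side of the wheel's middle
- wheel_mark (a point): middle of the crest of the one wide metal rib (34 mm wide, the others are black and 24 mm), which is the wheel's mark, 45 mm from the axle
- wheel (a joint): angle of the wheel (rad): 0 with the wide rib straight up between the fins, negative leaning to the robot (unit -x), positive away. Range -1.9 to 1.9; starts at -1.6 to -0.8, so the wide rib may be hidden under the panel on the robot's side; other ribs stand at this angle plus multiples of 0.785. About 1.5 N at a rib turns it; it stays where left
- toggle (a joint): angle of the toggle switch (rad): 0 leaning towards the robot (off), 0.9 fully over, away from the robot (on). It stays where it is left; about 1.5 N at its tip moves it
- toggle_tip (a point): centre of the 14 mm ball at the end of the steel bat toggle (rod 9 mm thick); moves with it. Pivot at unit x=0, y=-146 mm, 77 mm above the bench, 36 mm from the ball; the ball starts about 16 mm on the robot's side of the pivot and 32 mm above it and moves along unit x
- compound_bar: bystander: brown bar of polishing compound, 38x60x28 mm, origin at the centre of its underside
- wax_box: bystander: carton, 62x100x24 mm, origin at the centre of its underside
- bottle: bystander: small cream bottle with a black cap, 44 mm across, 100 mm high, origin at the centre of its underside
- tape_roll: bystander: roll of masking tape lying flat, 69 mm across, 19 mm high, origin at the centre of its underside
Things that resemble listed ones, but are neither listed nor needed, are in the scene too. Leave any turquoise look-alike of the part that bears cast_center alone.

How it is judged:
By the outcome, as a careful person would: the job done as asked, in the order asked, and still so for the second after the job is handed in, with the robot touching nothing.
It also fails if it takes over 72 s, if anything falls off the work surface, if the arm or the gripper's body presses on something with over 40 N, if the wrist force passes 120 N, or if a joint passes its speed limit or range.

## Working session

There is one attempt and no reset: what is moved stays moved. The work goes in short steps, Python scripts to look and compute and a tool call to move; the robot and the scene stay as the last step left them, time stands still between calls to the robot, and variables do not carry over. Pictures are saved under pics/ and viewed, at most 10 in all, crops included, and the job is handed in when it is done.

Besides the shell and the picture viewer there is one more tool, called after ">>>" as name([rows], argument=value, ...), one row to a line, values as JSON. send_rows: Moves the arm, as the interface text tells. Its arguments: {"type":"object","properties":{"targets":{"type":"array"}},"required":["targets"]}

```bash
ls; mkdir -p pics; cat > h.py <<'E'
import numpy as np, cv2
from bench import arm
def save(n,img,box=None,s=1):
    if box: l,t,w,h=box; img=img[t:t+h,l:l+w]
    img=cv2.resize(img[...,::-1],None,fx=s,fy=s,interpolation=cv2.INTER_CUBIC); cv2.imwrite('pics/'+n,img)
def cloud(cam,d):
    m=arm.camera_model(cam); v,u=np.mgrid[:d.shape[0],:d.shape[1]]
    p=np.stack([(u-m['cx'])/m['fx']*d,(v-m['cy'])/m['fy']*d,d,np.ones_like(d)],-1)
    P=(p@np.array(m['cam_to_world']).T)[...,:3]; P[d==0]=np.nan; return P
E
python3 - <<'E'
from h import *
for c in('top','scene'):
    im,d=arm.get_image(c); save(c+'0.png',im); np.savez('/tmp/'+c,im=im,d=d,P=cloud(c,d))
    m=arm.camera_model(c); print(c,m['fx'],m['cx'],m['cy'],np.round(m['cam_to_world'],3).tolist())
    for t in('unit','cast_center','hood','hood_bar','wheel','toggle','compound_bar','wax_box','bottle','tape_roll'):
        print(t,[(np.round(b['rect']).tolist(),round(b['score'],2)) for b in arm.boxes_of(c,t)][:4])
print(arm.read_state())
E
```

```text
pics
top 477.13394465405145 315.30519829996 197.23421458920137 [[-0.361, -0.778, 0.514, -404.698], [-0.932, 0.307, -0.192, 249.85], [-0.009, -0.548, -0.836, 1500.052], [0.0, 0.0, 0.0, 1.0]]
unit [([218.0, 184.0, 110.0, 70.0], 0.62)]
cast_center [([365.0, 197.0, 14.0, 14.0], 0.73)]
hood [([225.0, 205.0, 36.0, 43.0], 0.57)]
hood_bar [([221.0, 204.0, 40.0, 43.0], 0.68), ([223.0, 183.0, 104.0, 73.0], 0.15)]
wheel [([292.0, 197.0, 10.0, 20.0], 0.7), ([376.0, 171.0, 5.0, 9.0], 0.67)]
toggle []
compound_bar [([377.0, 172.0, 4.0, 7.0], 0.48)]
wax_box [([402.0, 177.0, 22.0, 16.0], 0.61)]
bottle [([391.0, 167.0, 9.0, 8.0], 0.44)]
tape_roll [([199.0, 259.0, 24.0, 20.0], 0.51)]
scene 500.2838960054955 324.375654590528 197.34873829885987 [[0.669, -0.52, 0.531, -275.149], [-0.743, -0.469, 0.477, -717.267], [0.001, -0.714, -0.701, 1075.679], [0.0, 0.0, 0.0, 1.0]]
unit [([238.0, 154.0, 113.0, 87.0], 0.93)]
cast_center [([364.0, 266.0, 21.0, 20.0], 0.76), ([342.0, 232.0, 26.0, 18.0], 0.66)]
hood [([241.0, 151.0, 51.0, 40.0], 0.71)]
hood_bar [([238.0, 149.0, 55.0, 45.0], 0.74)]
wheel [([297.0, 188.0, 
[... 257 characters left out ...]
e+00,  3.84696298e-01,  7.89518763e-03, -8.62741380e-06,
       -1.19398989e+00, -2.58602853e-01]), 'joint_vel': array([-1.27360325e-04, -1.90187149e-05,  1.20284780e-03,  3.63080541e-04,
        6.10921172e-04,  1.27074109e-04]), 'joint_efforts': array([-9.23828293e-05, -3.92099726e+01,  1.88615119e+01,  4.19081390e+00,
       -5.19171481e-04,  6.40316983e-06]), 'position': array([ 175.61397625, -599.79851191,  231.31114364]), 'ee_rot': array([-1.41908083e-01,  9.89879839e-01, -8.85308743e-07,  4.73201902e-06]), 'contact_force': array([0.41121647, 0.68670336, 0.20744082]), 'wrist_torque': array([-0.00102915,  0.01476584, -0.003253  ]), 'grasp_force': 0.0, 'gripper_width': 85.09220197614738}
```

View pics/top0.png

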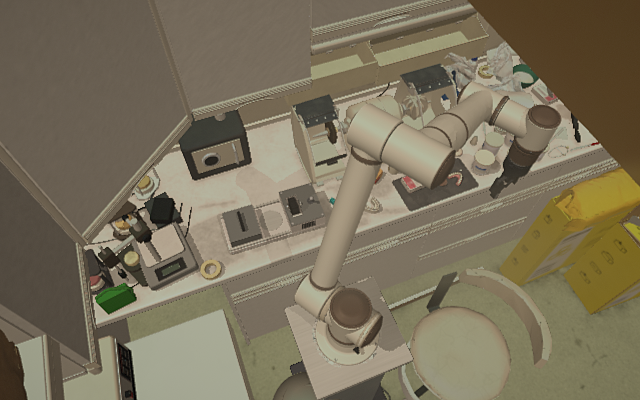

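View pics/scene0.png

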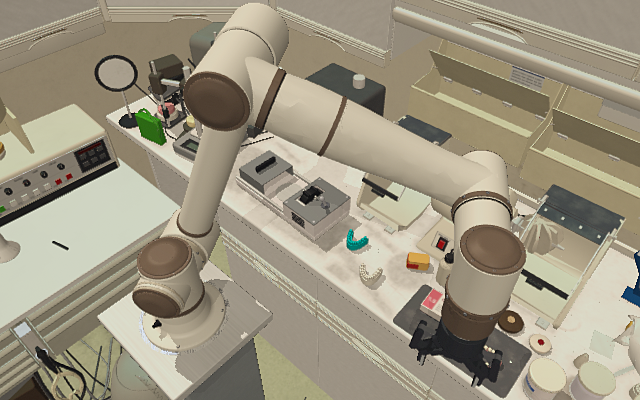

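The top view shows the unit at (275,215), the hood on the left at (243,228), and the casts near (370,200), partly behind the arm. The scene view shows the unit at (295,195). Two things could be taken for the cast: the turquoise horseshoe at (357,240) and the white one at (371,275). I choose the white one and will check it in a crop.

```bash
python3 - <<'E'
from h import *
S=np.load('/tmp/scene.npz');im,P=S['im'],S['P'];save('crop1.png',im,(230,140,220,160),3.6)
T=np.load('/tmp/top.npz')
for n,Z in(('scene',S),('top',T)):
    P=Z['P'];im=Z['im'].astype(int)
    # unit region cloud hist
    sel=(P[...,2]>60)&(P[...,2]<90)
    if n=='scene': b=(230,140,130,110)
    else: b=(215,175,115,85)
    l,t,w,h=b; Q=P[t:t+h,l:l+w].reshape(-1,3); Q=Q[~np.isnan(Q[:,0])]
    print(n,np.histogram(Q[:,2],bins=np.arange(-10,131,5)))
    for lo,hi in((62,70),(70,79),(80,90)):
        q=Q[(Q[:,2]>lo)&(Q[:,2]<hi)]; 
        if len(q)>5: r=cv2.minAreaRect(q[:,:2].astype(np.float32)); print(lo,hi,len(q),q.mean(0).round(1),r)
P=S['P'];im=S['im'].astype(int)
for b in((358,260,34,32),(335,225,36,30),(400,248,34,26)):
    l,t,w,h=b;Q=P[t:t+h,l:l+w].reshape(-1,3);Q=Q[Q[:,2]>6];print(b,len(Q),Q.min(0).round(),Q.max(0).round(),cv2.minAreaRect(Q[:,:2].astype(np.float32)))
E
```

```text
scene (array([ 375, 3746, 2031,  176,  126,  255,  705,  495,  264,  156,  106,
        126,  106,  142,  565,  608, 1084,  348,  107,   64,   25,    7,
          2,    5,   10,    3,    1,    0]), array([-10,  -5,   0,   5,  10,  15,  20,  25,  30,  35,  40,  45,  50,
        55,  60,  65,  70,  75,  80,  85,  90,  95, 100, 105, 110, 115,
       120, 125, 130]))
62 70 1051 [462.8 131.4  65.7] ((473.0401306152344, 73.51055908203125), (358.8153991699219, 171.0237274169922), 88.05571746826172)
70 79 1415 [457.9 -21.5  73.6] ((484.3824462890625, 65.79161071777344), (326.19573974609375, 181.0954132080078), 84.09138488769531)
80 90 171 [464.1  64.6  84.3] ((470.07568359375, 46.11009216308594), (124.09480285644531, 319.6892395019531), 9.849132537841797)
top (array([  98, 1052, 2444, 1201,  156,  106,  327,  588,  357,  206,  107,
         82,   93,   72,  171,  566,  637,  633,  191,   79,   46,   13,
          1,    0,    3,    7,    2,    0]), array([-10,  -5,   0,   5,  10,  15,  20,  25,  30,  35,  40,  45,  50,
        55,  60,  65,  70,  75,  80,  85,  90,  95, 100, 105, 110, 115,
  
[... 201 characters left out ...]
9573974609375), (174.6149444580078, 364.8723449707031), 0.1596139818429947)
80 90 270 [466.3  17.9  83.5] ((452.3707580566406, 44.27879333496094), (162.87501525878906, 334.9778747558594), 10.322872161865234)
(358, 260, 34, 32) 259 [ 366. -307.    6.] [ 437. -237.   35.] ((395.2008361816406, -284.76666259765625), (53.27874755859375, 78.73908996582031), 28.25333595275879)
(335, 225, 36, 30) 238 [ 412. -211.    6.] [ 487. -134.   35.] ((458.2569274902344, -173.07200622558594), (67.83806610107422, 73.7933349609375), 48.028175354003906)
(400, 248, 34, 26) 398 [ 484. -375.    6.] [ 574. -309.   34.] ((528.7694091796875, -339.9854431152344), (77.49398803710938, 65.25627899169922), 22.4202938079834)
```

View pics/crop1.png

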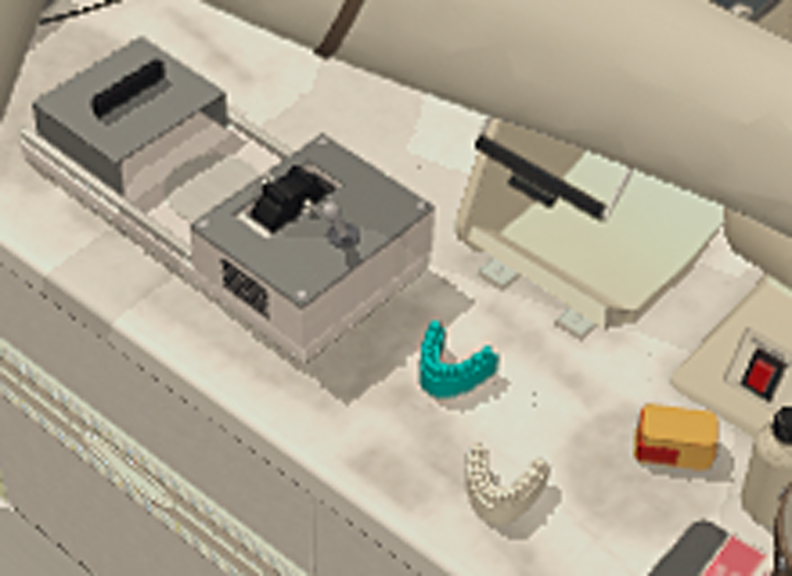

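The crop confirms the white cast at scene (371,275), teeth up. The turquoise one sits at (357,240). The hood is parked on the left and the toggle leans toward the robot. Next I'll fit the unit and cast poses.

```bash
cat >> h.py <<'E'
def onplane(cam,uv,z):
    m=arm.camera_model(cam); M=np.array(m['cam_to_world']); uv=np.atleast_2d(np.asarray(uv,float))
    d=np.c_[(uv[:,0]-m['cx'])/m['fx'],(uv[:,1]-m['cy'])/m['fy'],np.ones(len(uv))]@M[:3,:3].T
    return (M[:3,3]+d*((z-M[2,3])/d[:,2])[:,None])[:,:2]
def project(cam,X):
    m=arm.camera_model(cam); M=np.array(m['cam_to_world']); c=(np.atleast_2d(X)-M[:3,3])@M[:3,:3]
    return np.c_[c[:,0]/c[:,2]*m['fx']+m['cx'],c[:,1]/c[:,2]*m['fy']+m['cy']]
E
python3 - <<'E'
from h import *
for c,b in(('scene',(230,140,130,110)),('top',(215,175,115,85))):
    Z=np.load(f'/tmp/{c}.npz');im=Z['im'].astype(int);P=Z['P'];l,t,w,h=b
    for nm,z in(('roof',66),('house',74)):
        m=(abs(P[...,2]-z)<7)&(im.mean(-1)<150)
        k=np.zeros(m.shape,np.uint8);k[t:t+h,l:l+w]=m[t:t+h,l:l+w]
        k=cv2.morphologyEx(k,cv2.MORPH_OPEN,np.ones((3,3)));n,L,st,ct=cv2.connectedComponentsWithStats(k)
        for i in np.argsort(-st[1:,4])[:2]+1:
            cn=max(cv2.findContours((L==i).astype(np.uint8),0,2)[0],key=len)[:,0]
            r=cv2.minAreaRect(onplane(c,cn,z).astype(np.float32)); print(c,nm,st[i].tolist(),np.round(r[0],1),np.round(r[1],1),round(r[2],1))
S=np.load('/tmp/scene.npz')
cs=np.array([[192,224],[323,136],[433,208],[304,306]])/3.6+[230,140]-.36
hs=np.array([[35,103],[143,38],[227,98],[122,162]])/3.6+[230,140]-.36
print(onplane('scene',cs,74).round(1).tolist(),onplane('scene',hs,66).round(1).tolist())
# cast
im=S['im'].astype(int);P=S['P']
l,t,w,h=355,258,34,34
for r in range(t,t+h): print(r,''.join('.' if not P[r,q,2]>6 else '%d'%min(9,P[r,q,2]/4) for q in range(l,l+w)))
T=np.load('/tmp/top.npz');P=T['P']
for r in range(190,216): print(r,''.join('.' if not P[r,q,2]>6 else '%d'%min(9,P[r,q,2]/4) for q in range(355,390)))
print(onplane('top',[[372,204]],15))
E
```

```text
scene roof [240, 151, 51, 34, 848] [465.9 194.3] [110.9 127. ] 87.9
scene roof [315, 185, 9, 11, 45] [503.5   2.3] [46.3 19.4] 57.2
scene house [286, 179, 61, 45, 1340] [460.1 -26.4] [129.3 152.8] 87.7
scene house [267, 160, 8, 6, 34] [486.2 190.4] [23.5 21.5] 46.1
top roof [223, 205, 38, 33, 526] [471.2 200.3] [109.8 126.7] 87.7
top roof [227, 229, 15, 12, 125] [436.9 235.7] [52.2 42.9] 68.5
top house [289, 185, 36, 42, 621] [462.9 -20.3] [125.2 155.4] 87.4
top house [279, 189, 16, 14, 97] [515.6  11.7] [57.4 48. ] 86.9
[[391.4, 39.8], [536.5, 32.8], [532.2, -89.4], [386.5, -85.0]] [[409.7, 248.7], [531.5, 244.1], [523.7, 132.1], [408.9, 139.9]]
258 ...............................1..
259 ..................................
260 ..................................
261 ..................................
262 ..................................
263 ......777.........................
264 .....5777.........................
265 .....47675........................
266 .....57664........................
267 .....68665..............8.........
268 .....57765............58776.......
269 .....55756..
[... 1252 characters left out ...]
999999...46456.......2...11.
200 9999999999999..2366686......3......
201 9999999999999...2466789..2..2......
202 9999999999992....366478.22.........
203 999999999999...121547696.....2....1
204 99999999999..121..257669...2.1.....
205 999999999995......236678...........
206 99999999999685.21..36589...112.....
207 999999999964788854655698...1.......
208 999999999957637879896896....11.....
209 999999999934646657677656.1.3.......
210 999999999.43446665964853...1...1...
211 999999999...2343453445521...1......
212 999.99991.....32221223.............
213 99999999.....2....3.1...1.2.1...2.1
214 99999999111121.2.1.2..1.......1.2..
215 9999999...............1...11.......
[[ 403.83608431 -273.871706  ]]
```

```bash
python3 - <<'E'
from h import *
from scipy.optimize import least_squares
def wire(p,hd=116):
    x,y,a=p; R=np.array([[np.cos(a),-np.sin(a)],[np.sin(a),np.cos(a)]])
    out=[]
    def rect(x0,x1,y0,y1,z):
        c=[(x0,y0),(x1,y0),(x1,y1),(x0,y1),(x0,y0)]
        for A,B in zip(c,c[1:]):
            for t in np.linspace(0,1,25): q=R@(np.array(A)+(np.array(B)-A)*t)+[x,y]; out.append([*q,z])
    rect(-75,75,-175,-50,74); rect(-62,62,hd-55,hd+55,66); return np.array(out)
for c in('scene','top'):
    im=np.load(f'/tmp/{c}.npz')['im']; g=cv2.resize(im,None,fx=4,fy=4,interpolation=cv2.INTER_CUBIC)
    e=cv2.Canny(cv2.GaussianBlur(g,(0,0),2.5),25,60); D=cv2.distanceTransform(255-e,cv2.DIST_L2,5)/4
    def f(p):
        uv=project(c,wire(p[:3],p[3]))*4+1.5
        return cv2.remap(D,uv[None,:,0].astype(np.float32),uv[None,:,1].astype(np.float32),1)[0].clip(0,6)
    best=None
    for dx in(-6,0,6):
        for dy in(-6,0,6):
            r=least_squares(f,[465+dx,87+dy,-.035,116],loss='soft_l1',f_scale=.5,x_scale=[1,1,.01,1],diff_step=1e-3)
            if best is None or r.cost<best.cost: best=r
    p=best.x;print(c,p.round(3),best.cost,np.median(f(p)))
# cast
for c,b in(('scene',(355,258,34,34)),('top',(366,196,24,18))):
    Z=np.load(f'/tmp/{c}.npz');im=Z['im'].astype(int);P=Z['P'];l,t,w,h=b
    Q=P[t:t+h,l:l+w].reshape(-1,3);q=Q[(Q[:,2]>14)&(Q[:,2]<40)]
    q=q[(q[:,0]<450)&(q[:,0]>350)]
    r=cv2.minAreaRect(q[:,:2].astype(np.float32));print(c,len(q),r,q.mean(0))
    H,_,_=np.histogram2d(q[:,0],q[:,1],bins=[np.arange(360,452,5),np.arange(-325,-225,5)])
    for i in range(H.shape[0])[::-1]: print(360+5*i,''.join('%d'%min(9,v) if v else '.' for v in H[i][::-1]))
E
```

```text
scene [ 4.64819e+02  8.74480e+01 -3.60000e-02  1.07030e+02] 9.511483639478683 0.30544454
top [ 4.69804e+02  9.39710e+01 -3.50000e-02  1.05899e+02] 38.26300159096718 0.23242188
scene 219 ((389.6631164550781, -275.80279541015625), (51.74530029296875, 60.23064041137695), 25.53038215637207) [ 388.55499945 -276.8870781    24.24375109]
445 ...................
440 ...................
435 ...................
430 ...................
425 ...................
420 ...........24......
415 ..........144......
410 ..........245......
405 ..........1432.....
400 .113......2233.....
395 .1243.....1153.....
390 ..1333....3162.....
385 ...34322.11352.....
380 ....322123144......
375 .....6621.154......
370 ......3655773......
365 .......227312......
360 ...................
top 110 ((392.49176025390625, -273.4836120605469), (45.75260925292969, 59.244163513183594), 34.25267028808594) [ 389.90802554 -270.3086243    26.06701144]
445 ...................
440 ...................
435 ...................
430 ...................
425 ...................
420 .........222.......
415 .........212.......
410 .........221.......
405 .........2111......
400 ...1.....14........
395 ...21....123.......
390 ...21....2121......
385 ..331112134........
380 ..1142...1.2.......
375 ...3152.21.........
370 .....115224........
365 .....1..32.........
360 ...................
```

```bash
python3 - <<'E'
from h import *
a=np.radians(28);u=np.array([np.cos(a),np.sin(a)]);v=np.array([-u[1],u[0]]);c0=np.array([391,-275])
for c,b in(('scene',(355,258,34,34)),('top',(366,196,24,18))):
    P=np.load(f'/tmp/{c}.npz')['P'];l,t,w,h=b
    Q=P[t:t+h,l:l+w].reshape(-1,3);q=Q[(Q[:,2]>8)&(Q[:,2]<40)];d=q[:,:2]-c0
    U,V=d@u,d@v
    for lo in range(-36,40,4):
        print('%4d'%lo,' '.join('%3s'%('.' if not (k:=((U>=lo)&(U<lo+4)&(V>=s)&(V<s+4))).any() else int(np.median(q[k,2]))) for s in range(-40,40,4)))
S=np.load('/tmp/scene.npz')['im'];T=np.load('/tmp/top.npz')['im']
A=cv2.resize(S[255:292,352:392],(400,370),interpolation=cv2.INTER_CUBIC);B=cv2.resize(T[192:217,358:393],(400,286),interpolation=cv2.INTER_CUBIC)
o=np.zeros((370,800,3),np.uint8);o[:,:400]=A;o[:286,400:]=B;save('cast.png',o)
E
```

```text
-36   .   .   .   .   .   .   .   .   .   .   .   .   .   .   .   .   .   .   .   .
 -32   .   .   .   .   .   .   .   .   .   .   .   .   .   .   .   .   .   .   .   .
 -28   .   .   .   .   .   .   .   .  20  21  15  11   .   .   .   .   .   .   .   .
 -24   .   .   .   .   .   .   .  24  21  24  19  19  15   .   .   .   .   .   .   .
 -20   .   .   .   .   .   .  15  17  23  28  27  28  23  16   .   .   .   .   .   .
 -16   .   .   .   .   .  11  20  25  25   .   .  25  29  23  23   .   .   .   .   .
 -12   .   .   .   .   .  24  22  28  27  23  22  23  28   .  18   .   .   .   .   .
  -8   .   .   .   .  10  22  28  23   .  21  22  20  21  28  25  18   .   .   .   .
  -4   .   .   .  14  22  25  30   .  22  20   .  19   .  27  30  22   .   .   .   .
   0   .   .   .   .  22  28   .  20   .   .   .   .  22   .  29  27  21   .   .   .
   4   .   .   .  19  25  27  21   .   .   .   .   .   .  23   .  28  22   .   .   .
   8   .   .   .  21  27  27  22   .   .   .   .   .   .  20  25   .  21   .   .   .
  12   .   .  20  24  31   .  20   .   .   .   .   .   .  21  25  26  26   .   . 
[... 1428 characters left out ...]
  34  21   .   .   .
   8   .   .   .   .  24   .  26  20  15   .   .   .   .   .   .  18  21  23   .   .
  12   .   .   .   .  26  27   .  26   .   .   .  10   .   .  19  33  27  19   .   .
  16   .   .   .   .  26   .  21   9   .   .   .   .   .   .   .  17   .   .   .   .
  20   .   .   .  27  24  29  11   .   .   8   .   .   .   .  23  24   .   .   .   .
  24   .   .   .   .   .  17   .   .   .   .   .   .   .   .   .   .   .   .   .   .
  28   .   .   .   .   .   8   .   .   .   .   .   .   .   .   .   .   .   .   .   .
  32   .   .   .   .   .   .   .   .   .   8   .   .   .   .   .   .   .   .   .   .
  36   .   .   .   .   .   .   .   .   .   .   .   .   .   .   .   .   .   .   .   .
```

View pics/cast.png

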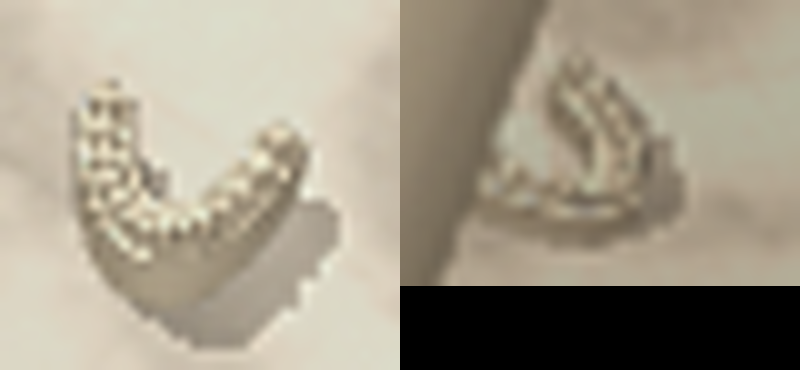

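The crop shows the white arch with its apex at the lower left and open towards +x+y: centre about (390,-273), yaw about 28°. Now I'll turn the tool and go above it.

>>> send_rows([
  {"az":7.12,"gripper":-1},
  {"az":7.12,"gripper":-1},
  {"az":7.12,"gripper":-1},
  {"az":7.12,"gripper":-1},
  {"az":7.12,"gripper":-1},
])

```text
$.targets[0]: bad value
```

>>> send_rows([
  {"az":7.12,"gripper":-1},
  {"az":7.12,"gripper":-1},
  {"az":7.12,"gripper":-1},
  {"az":7.12,"gripper":-1},
  {"az":7.12,"gripper":-1},
])

```text
$.targets[0]: bad value
```

>>> send_rows([
  {"az":7.1,"gripper":-1},
  {"x":1.88,"y":3.38,"z":1.0,"gripper":-1},
  {"x":1.88,"y":3.38,"z":1.0,"gripper":-1},
  {"x":1.88,"y":3.38,"z":1.0,"gripper":-1},
  {"x":1.88,"y":3.38,"z":1.0,"gripper":-1},
])

```text
$.targets[0]: bad value
```

>>> send_rows([
  {"x":1.88,"y":3.38,"z":1.0,"gripper":-1},
  {"x":1.88,"y":3.38,"z":1.0,"gripper":-1},
  {"x":1.88,"y":3.38,"z":1.0,"gripper":-1},
  {"x":1.88,"y":3.38,"z":1.0,"gripper":-1},
  {"x":1.88,"y":3.38,"z":1.0,"gripper":-1},
])

```text
$.targets[0]: bad value
```

>>> send_rows([
  {"x":1.88,"y":3.38,"z":1.0,"gripper":-1},
  {"gripper":-1},
  {"gripper":-1},
])

```text
$.targets[0]: bad value
```

Rows may need every key filled in, so I'll try one full row.

>>> send_rows([
  {"x":0,"y":0,"z":0,"ax":0,"ay":0,"az":7.12,"gripper":-1},
  {"x":0,"y":0,"z":0,"ax":0,"ay":0,"az":7.12,"gripper":-1},
  {"x":0,"y":0,"z":0,"ax":0,"ay":0,"az":7.12,"gripper":-1},
  {"x":0,"y":0,"z":0,"ax":0,"ay":0,"az":7.12,"gripper":-1},
  {"x":0,"y":0,"z":0,"ax":0,"ay":0,"az":7.12,"gripper":-1},
])

```text
clock: 1.52
position: [175.6, -599.8, 231.3]
ee_rot: [0.171, 0.985, -0.0, 0.0]
contact_force: [0.0, -0.5, 0.4]
gripper_width: 85.6
grasp_force: 0.0
```

>>> send_rows([
  {"x":0,"y":0,"z":0,"ax":0,"ay":0,"az":7.12,"gripper":-1},
  {"x":0,"y":0,"z":0,"ax":0,"ay":0,"az":7.12,"gripper":-1},
  {"x":0,"y":0,"z":0,"ax":0,"ay":0,"az":7.12,"gripper":-1},
  {"x":0,"y":0,"z":0,"ax":0,"ay":0,"az":7.12,"gripper":-1},
  {"x":0,"y":0,"z":0,"ax":0,"ay":0,"az":7.12,"gripper":-1},
])

```text
clock: 1.93
position: [175.6, -599.8, 231.3]
ee_rot: [0.464, 0.886, 0.0, -0.0]
contact_force: [-0.5, -0.9, 0.5]
gripper_width: 85.5
grasp_force: 0.0
```

>>> send_rows([
  {"x":0,"y":0,"z":0,"ax":0,"ay":0,"az":7.1,"gripper":-1},
  {"x":1.88,"y":3.38,"z":1.0,"ax":0,"ay":0,"az":0,"gripper":-1},
  {"x":1.88,"y":3.38,"z":1.0,"ax":0,"ay":0,"az":0,"gripper":-1},
  {"x":1.88,"y":3.38,"z":1.0,"ax":0,"ay":0,"az":0,"gripper":-1},
  {"x":1.88,"y":3.38,"z":1.0,"ax":0,"ay":0,"az":0,"gripper":-1},
])

```text
clock: 2.35
position: [260.1, -468.6, 191.0]
ee_rot: [0.515, 0.857, -0.0, 0.0]
contact_force: [1.0, 0.6, -0.2]
gripper_width: 85.2
grasp_force: 0.0
```

>>> send_rows([
  {"x":1.88,"y":3.38,"z":1.0,"ax":0,"ay":0,"az":0,"gripper":-1},
  {"x":1.88,"y":3.38,"z":1.0,"ax":0,"ay":0,"az":0,"gripper":-1},
  {"x":1.88,"y":3.38,"z":1.0,"ax":0,"ay":0,"az":0,"gripper":-1},
  {"x":1.88,"y":3.38,"z":1.0,"ax":0,"ay":0,"az":0,"gripper":-1},
  {"x":1.88,"y":3.38,"z":1.0,"ax":0,"ay":0,"az":0,"gripper":-1},
])

```text
clock: 2.77
position: [365.5, -306.0, 141.3]
ee_rot: [0.515, 0.857, 0.0, 0.001]
contact_force: [1.4, -0.9, 0.4]
gripper_width: 85.5
grasp_force: 0.0
```

>>> send_rows([
  {"x":1.88,"y":3.38,"z":1.0,"ax":0,"ay":0,"az":0,"gripper":-1},
  {"x":0,"y":0,"z":0,"ax":0,"ay":0,"az":0,"gripper":-1},
  {"x":0,"y":0,"z":0,"ax":0,"ay":0,"az":0,"gripper":-1},
])

```text
clock: 3.02
position: [386.6, -273.4, 131.1]
ee_rot: [0.513, 0.858, -0.0, -0.0]
contact_force: [-0.6, -1.1, -0.6]
gripper_width: 85.4
grasp_force: 0.0
```

```bash
python3 - <<'E'
from h import *
st=arm.read_state();p=st['position'];a=np.radians(28.2);u=np.array([np.cos(a),np.sin(a),0])
o=np.zeros((480,800,3),np.uint8)
for i,c in enumerate(('scene','top')):
    im,d=arm.get_image(c);np.savez('/tmp/%s1'%c,im=im,d=d,P=cloud(c,d))
    pts=np.array([p+[0,0,13]+s*42.5*u for s in(-1,1)]+[[390,-273,22]]);uv=project(c,pts);print(c,uv.round(1).tolist())
    m=uv.mean(0).astype(int);l,t=m[0]-40,m[1]-60;s=5;k=cv2.resize(im[t:t+96,l:l+80],(400,480),interpolation=cv2.INTER_CUBIC)
    for q in uv: cv2.circle(k,tuple(int(v) for v in ((q-[l,t])*s+2)),4,(255,0,0),1)
    o[:,400*i:400*i+400]=k; print(l,t)
save('grip.png',o)
E
```

```text
scene [[367.5, 256.9], [373.6, 230.8], [368.2, 273.2]]
329 193
top [[387.5, 194.5], [367.5, 181.3], [373.6, 206.0]]
336 133
```

View pics/grip.png

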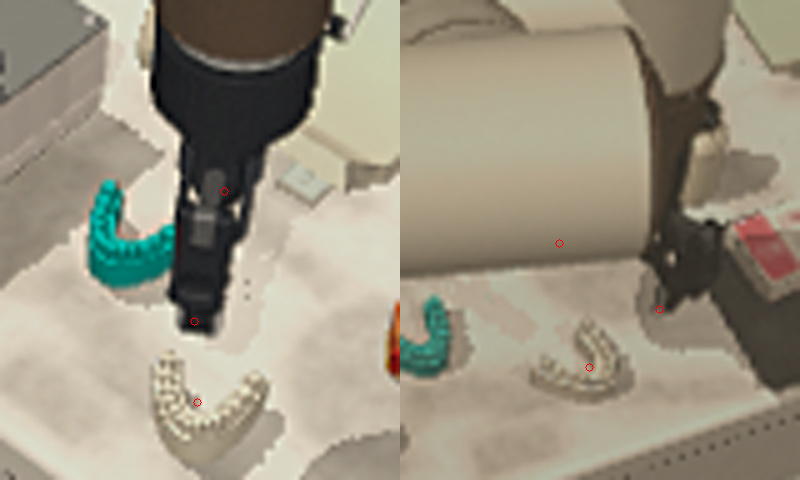

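```bash
python3 - <<'E'
from h import *
a=np.radians(28);u=np.array([np.cos(a),np.sin(a)]);v=np.array([-u[1],u[0]]);c0=np.array([390,-273])
for c,b,f in(('scene',(355,258,34,34),''),('scene',(355,258,34,34),'1'),('top',(359,194,28,22),'1')):
    P=np.load(f'/tmp/{c}{f}.npz')['P'];l,t,w,h=b
    Q=P[t:t+h,l:l+w].reshape(-1,3);k=(Q[:,2]>14)&(Q[:,2]<40);q=Q[k];d=q[:,:2]-c0
    U,V=d@u,d@v
    r=cv2.minAreaRect(q[:,:2].astype(np.float32));print(c,r,'U',np.percentile(U,[1,3,50,97,99]).round(1),'V',np.percentile(V,[1,3,50,97,99]).round(1))
    # by silhouette on plane z=20
    n=np.argwhere(k.reshape(h,w));uv=n[:,::-1]+[l,t];X=onplane(c,uv,22)-c0;print('   plane22',(X@u).min().round(1),(X@u).max().round(1),(X@v).min().round(1),(X@v).max().round(1))
E
```

```text
scene ((389.6631164550781, -275.80279541015625), (51.74530029296875, 60.23064041137695), 25.53038215637207) U [-26.3 -23.6  -4.2  22.4  23.8] V [-32.5 -29.9  -2.9  23.2  24.9]
   plane22 -29.6 29.5 -33.8 26.5
scene ((390.4806213378906, -275.2191467285156), (51.70587158203125, 60.48626708984375), 25.285011291503906) U [-24.9 -24.1  -3.7  22.7  24.4] V [-32.4 -30.1  -3.   23.3  25.2]
   plane22 -28.4 29.5 -33.8 26.5
top ((391.5046691894531, -270.5736999511719), (50.365020751953125, 62.3651237487793), 25.319976806640625) U [-21.9 -18.6   2.2  25.5  27. ] V [-25.4 -24.3   7.8  29.   30.8]
   plane22 -22.6 29.4 -32.6 33.9
```

The top view now shows both casts clearly: white at panel (580,365), turquoise at (425,340). The two cameras average to centre (391,-273), yaw 25.5°. Descending to grasp.

>>> send_rows([
  {"x":-0.14,"y":0,"z":0,"ax":0,"ay":0,"az":2.7,"gripper":-1},
  {"x":0,"y":0,"z":3.5,"ax":0,"ay":0,"az":0,"gripper":-1},
  {"x":0,"y":0,"z":3.5,"ax":0,"ay":0,"az":0,"gripper":-1},
  {"x":0,"y":0,"z":3.0,"ax":0,"ay":0,"az":0,"gripper":-1},
  {"x":0,"y":0,"z":2.0,"ax":0,"ay":0,"az":0,"gripper":-1},
])

```text
clock: 3.53
position: [384.4, -277.4, 9.3]
ee_rot: [0.536, 0.844, -0.0, -0.001]
contact_force: [0.4, 0.2, -0.4]
gripper_width: 85.2
grasp_force: 0.0
```

>>> send_rows([
  {"x":0,"y":0,"z":0.8,"ax":0,"ay":0,"az":0,"gripper":-1},
  {"x":0,"y":0,"z":0,"ax":0,"ay":0,"az":0,"gripper":-0.2},
  {"x":0,"y":0,"z":0,"ax":0,"ay":0,"az":0,"gripper":0},
  {"x":0,"y":0,"z":0,"ax":0,"ay":0,"az":0,"gripper":0.2},
  {"x":0,"y":0,"z":0,"ax":0,"ay":0,"az":0,"gripper":0.4},
])

```text
clock: 3.95
position: [388.8, -277.3, 5.6]
ee_rot: [0.535, 0.845, 0.001, 0.003]
contact_force: [0.4, -0.8, 2.5]
gripper_width: 47.8
grasp_force: 61.9
```

>>> send_rows([
  {"x":0,"y":0,"z":0,"ax":0,"ay":0,"az":0,"gripper":1},
  {"x":0,"y":0,"z":0,"ax":0,"ay":0,"az":0,"gripper":1},
  {"x":0,"y":0,"z":0,"ax":0,"ay":0,"az":0,"gripper":1},
  {"x":0,"y":0,"z":0,"ax":0,"ay":0,"az":0,"gripper":1},
  {"x":0,"y":0,"z":0,"ax":0,"ay":0,"az":0,"gripper":1},
])

```text
clock: 4.37
position: [388.8, -277.3, 5.6]
ee_rot: [0.535, 0.845, 0.001, 0.003]
contact_force: [-0.0, -1.5, 7.3]
gripper_width: 48.1
grasp_force: 62.4
```

Gripped at 48 mm, as the 50 mm width implies. Lift, turn to unit yaw, then carry over the stage.

>>> send_rows([
  {"x":0,"y":0,"z":-1.5,"ax":0,"ay":0,"az":0,"gripper":1},
  {"x":0,"y":0,"z":-3.5,"ax":0,"ay":0,"az":0,"gripper":1},
  {"x":0,"y":0,"z":-4,"ax":0,"ay":0,"az":0,"gripper":1},
  {"x":0,"y":0,"z":-4,"ax":0,"ay":0,"az":0,"gripper":1},
  {"x":0,"y":0,"z":-4,"ax":0,"ay":0,"az":0,"gripper":1},
])

```text
clock: 4.78
position: [385.1, -275.8, 175.4]
ee_rot: [0.535, 0.845, 0.0, -0.0]
contact_force: [0.7, -0.7, -2.0]
gripper_width: 47.9
grasp_force: 62.7
```

>>> send_rows([
  {"x":0,"y":0,"z":0,"ax":0,"ay":0,"az":6.8,"gripper":1},
  {"x":0,"y":0,"z":0,"ax":0,"ay":0,"az":6.8,"gripper":1},
  {"x":0,"y":0,"z":0,"ax":0,"ay":0,"az":6.8,"gripper":1},
  {"x":0,"y":0,"z":0,"ax":0,"ay":0,"az":6.8,"gripper":1},
  {"x":0,"y":0,"z":0,"ax":0,"ay":0,"az":0,"gripper":1},
])

```text
clock: 5.2
position: [385.5, -275.9, 173.6]
ee_rot: [0.719, 0.695, 0.0, -0.0]
contact_force: [-0.3, 0.6, -2.6]
gripper_width: 47.6
grasp_force: 62.7
```

>>> send_rows([
  {"x":3.77,"y":0.66,"z":0,"ax":0,"ay":0,"az":0,"gripper":1},
  {"x":3.77,"y":0.66,"z":0,"ax":0,"ay":0,"az":0,"gripper":1},
  {"x":3.77,"y":0.66,"z":0,"ax":0,"ay":0,"az":0,"gripper":1},
  {"x":3.77,"y":0.66,"z":0,"ax":0,"ay":0,"az":0,"gripper":1},
  {"x":3.77,"y":0.66,"z":0,"ax":0,"ay":0,"az":0,"gripper":1},
])

```text
clock: 5.62
position: [422.3, -128.8, 172.6]
ee_rot: [0.699, 0.715, 0.026, -0.024]
contact_force: [0.7, -0.6, -1.8]
gripper_width: 47.9
grasp_force: 62.7
```

>>> send_rows([
  {"x":3.77,"y":0.66,"z":0,"ax":0,"ay":0,"az":0,"gripper":1},
  {"x":3.77,"y":0.66,"z":0,"ax":0,"ay":0,"az":0,"gripper":1},
  {"x":3.77,"y":0.66,"z":0,"ax":0,"ay":0,"az":0,"gripper":1},
  {"x":3.77,"y":0.66,"z":0,"ax":0,"ay":0,"az":0,"gripper":1},
  {"x":3.77,"y":0.66,"z":0,"ax":0,"ay":0,"az":0,"gripper":1},
])

```text
clock: 6.03
position: [451.4, -16.3, 177.4]
ee_rot: [0.662, 0.744, 0.07, -0.065]
contact_force: [0.1, -0.4, -1.9]
gripper_width: 48.1
grasp_force: 62.7
```

>>> send_rows([
  {"x":0,"y":0,"z":3.5,"ax":0,"ay":0,"az":0,"gripper":1},
  {"x":0,"y":0,"z":3.0,"ax":0,"ay":0,"az":0,"gripper":1},
  {"x":0,"y":0,"z":0,"ax":0,"ay":0,"az":0,"gripper":1},
  {"x":0,"y":0,"z":0,"ax":0,"ay":0,"az":0,"gripper":1},
])

```text
clock: 6.37
position: [450.6, -5.4, 112.8]
ee_rot: [0.662, 0.743, 0.068, -0.066]
contact_force: [-0.3, -0.7, -1.1]
gripper_width: 47.5
grasp_force: 63.0
```

The tool tilted, so a joint range must be near. Raise straight up and check the joints.

>>> send_rows([
  {"x":0,"y":0,"z":-4,"ax":0,"ay":0,"az":0,"gripper":1},
  {"x":0,"y":0,"z":-3,"ax":0,"ay":0,"az":0,"gripper":1},
])

```text
clock: 6.53
position: [452.4, -19.6, 184.8]
ee_rot: [0.662, 0.743, 0.07, -0.064]
contact_force: [1.2, 0.5, -0.4]
gripper_width: 47.7
grasp_force: 63.3
```

```bash
python3 - <<'E'
from h import *
from scipy.spatial.transform import Rotation as R
s=arm.read_state();print(s['joints'].round(3),s['position'].round(1));print(R.from_quat(s['ee_rot']).as_matrix().round(3))
E
```

```text
[ 0.181  0.151 -0.376 -0.219 -1.023 -3.096] [452.4 -19.6 184.8]
[[-0.114  0.993 -0.002]
 [ 0.976  0.113  0.188]
 [ 0.187  0.019 -0.982]]
```

>>> send_rows([
  {"x":0,"y":0,"z":0,"ax":0,"ay":0,"az":-7.1,"gripper":1},
  {"x":0,"y":0,"z":0,"ax":0,"ay":0,"az":-7.1,"gripper":1},
  {"x":0,"y":0,"z":0,"ax":0,"ay":0,"az":-7.1,"gripper":1},
  {"x":0,"y":0,"z":0,"ax":0,"ay":0,"az":-7.1,"gripper":1},
  {"x":0,"y":0,"z":0,"ax":0,"ay":0,"az":-7.1,"gripper":1},
])

```text
clock: 6.95
position: [452.8, -19.3, 184.8]
ee_rot: [0.402, 0.911, 0.087, -0.038]
contact_force: [0.2, -0.5, -2.3]
gripper_width: 47.7
grasp_force: 63.2
```

>>> send_rows([
  {"x":0,"y":0,"z":0,"ax":0,"ay":0,"az":-7.1,"gripper":1},
  {"x":0,"y":0,"z":0,"ax":0,"ay":0,"az":-7.1,"gripper":1},
  {"x":0,"y":0,"z":0,"ax":0,"ay":0,"az":-7.1,"gripper":1},
  {"x":0,"y":0,"z":0,"ax":0,"ay":0,"az":-7.1,"gripper":1},
  {"x":0,"y":0,"z":0,"ax":0,"ay":0,"az":-7.1,"gripper":1},
])

```text
clock: 7.37
position: [452.8, -19.3, 184.7]
ee_rot: [0.105, 0.99, 0.095, -0.009]
contact_force: [-0.3, -0.0, -1.9]
gripper_width: 47.5
grasp_force: 63.2
```

>>> send_rows([
  {"x":0,"y":0,"z":0,"ax":0,"ay":0,"az":-7.1,"gripper":1},
  {"x":0,"y":0,"z":0,"ax":0,"ay":0,"az":-7.1,"gripper":1},
  {"x":0,"y":0,"z":0,"ax":0,"ay":0,"az":-7.1,"gripper":1},
  {"x":0,"y":0,"z":0,"ax":0,"ay":0,"az":-7.1,"gripper":1},
  {"x":0,"y":0,"z":0,"ax":0,"ay":0,"az":-7.1,"gripper":1},
])

```text
clock: 7.78
position: [452.8, -19.3, 184.7]
ee_rot: [-0.202, 0.975, 0.093, 0.02]
contact_force: [-0.3, -1.1, -1.1]
gripper_width: 47.8
grasp_force: 63.2
```

>>> send_rows([
  {"x":0,"y":0,"z":0,"ax":0,"ay":0,"az":-7.1,"gripper":1},
  {"x":0,"y":0,"z":0,"ax":0,"ay":0,"az":-7.1,"gripper":1},
  {"x":0,"y":0,"z":0,"ax":0,"ay":0,"az":-7.1,"gripper":1},
  {"x":0,"y":0,"z":0,"ax":0,"ay":0,"az":-7.1,"gripper":1},
  {"x":0,"y":0,"z":0,"ax":0,"ay":0,"az":-7.1,"gripper":1},
])

```text
clock: 8.2
position: [452.8, -19.3, 184.7]
ee_rot: [-0.489, 0.867, 0.083, 0.047]
contact_force: [-0.6, -0.3, -1.3]
gripper_width: 47.6
grasp_force: 63.2
```

```bash
cat >> h.py <<'E'
from scipy.spatial.transform import Rotation as Rot
def goal(yaw_y,pos):
    "tool-down goal with tool y at world angle yaw_y (deg): turn (tool frame, deg), then shift in cm in goal tool frame"
    s=arm.read_state();a=np.radians(yaw_y);y=np.array([np.cos(a),np.sin(a),0]);z=np.array([0,0,-1.]);G=np.c_[np.cross(y,z),y,z]
    r=Rot.from_quat(s['ee_rot']).inv()*Rot.from_matrix(G)
    print('joints',s['joints'].round(2),'pos',s['position'].round(1),'turn',r.as_rotvec(degrees=True).round(2),'shift',(G.T@(np.array(pos)-s['position'])/10).round(2),'w',s['gripper_width'],'t',s['clock'])
E
python3 -c "
from h import *
goal(178,[467.5,96.7,90])"
```

```text
joints [ 0.18  0.15 -0.38 -0.22 -1.02 -0.61] pos [452.8 -19.3 184.7] turn [  3.07  10.61 -29.03] shift [-11.65  -1.06   9.47] w 47.59821920795292 t 8.2
```

>>> send_rows([
  {"x":0,"y":0,"z":0,"ax":0.61,"ay":2.12,"az":-5.81,"gripper":1},
  {"x":0,"y":0,"z":0,"ax":0.61,"ay":2.12,"az":-5.81,"gripper":1},
  {"x":0,"y":0,"z":0,"ax":0.61,"ay":2.12,"az":-5.81,"gripper":1},
  {"x":0,"y":0,"z":0,"ax":0.61,"ay":2.12,"az":-5.81,"gripper":1},
  {"x":0,"y":0,"z":0,"ax":0.61,"ay":2.12,"az":-5.81,"gripper":1},
])

```text
clock: 8.62
position: [453.2, -19.1, 184.8]
ee_rot: [-0.694, 0.72, 0.0, -0.001]
contact_force: [0.5, 0.7, -2.2]
gripper_width: 47.6
grasp_force: 63.2
```

>>> send_rows([
  {"x":-2.9,"y":-0.27,"z":0,"ax":0,"ay":0,"az":0,"gripper":1},
  {"x":-2.9,"y":-0.27,"z":0,"ax":0,"ay":0,"az":0,"gripper":1},
  {"x":-2.9,"y":-0.27,"z":0,"ax":0,"ay":0,"az":0,"gripper":1},
  {"x":-2.9,"y":-0.27,"z":0,"ax":0,"ay":0,"az":0,"gripper":1},
  {"x":0,"y":0,"z":0,"ax":0,"ay":0,"az":0,"gripper":1},
])

```text
clock: 9.03
position: [470.1, 100.4, 185.0]
ee_rot: [-0.694, 0.72, 0.001, 0.001]
contact_force: [0.1, -0.0, -1.7]
gripper_width: 47.6
grasp_force: 63.2
```

>>> send_rows([
  {"x":0,"y":0,"z":3.5,"ax":0,"ay":0,"az":0,"gripper":1},
  {"x":0,"y":0,"z":3.5,"ax":0,"ay":0,"az":0,"gripper":1},
  {"x":0,"y":0,"z":2,"ax":0,"ay":0,"az":0,"gripper":1},
  {"x":0,"y":0,"z":0,"ax":0,"ay":0,"az":0,"gripper":1},
  {"x":0,"y":0,"z":0,"ax":0,"ay":0,"az":0,"gripper":1},
])

```text
clock: 9.45
position: [467.9, 96.5, 93.4]
ee_rot: [-0.693, 0.721, 0.002, -0.002]
contact_force: [-0.5, -0.2, -0.5]
gripper_width: 47.5
grasp_force: 63.2
```

```bash
python3 - <<'E'
from h import *
goal(178,[467.5,96.7,90])
o=np.zeros((480,800,3),np.uint8)
R2=lambda q:np.array([467.3,90.7])+np.array([[1,.0355],[-.0355,1]])@np.array(q)
for i,c in enumerate(('scene','top')):
    im,d=arm.get_image(c);np.savez('/tmp/%s2'%c,im=im,d=d)
    l,t,w,h=((235,140,100,120),(215,160,100,120))[i]
    k=cv2.resize(im[t:t+h,l:l+w],(400,480),interpolation=cv2.INTER_CUBIC)
    th=np.linspace(0,6.28,40);ring=[[*R2((42*np.cos(a),6+42*np.sin(a))),26] for a in th]
    for q in project(c,np.array(ring)): cv2.circle(k,tuple(int(v) for v in ((q-[l,t])*4+2)),1,(255,0,0),-1)
    b=[[*R2(q),74] for q in((-75,-175),(-75,-50),(75,-50),(75,-175))]
    cv2.polylines(k,[((project(c,np.array(b))-[l,t])*4+2).astype(np.int32)],True,(0,255,0),1)
    o[:,400*i:400*i+400]=k
save('over.png',o)
E
```

```text
joints [ 0.54  0.3  -0.53 -0.   -0.75 -0.58] pos [467.9  96.5  93.4] turn [ 0.27 -0.   -0.34] shift [-0.01  0.04  0.34] w 47.53900156204206 t 9.45
```

View pics/over.png

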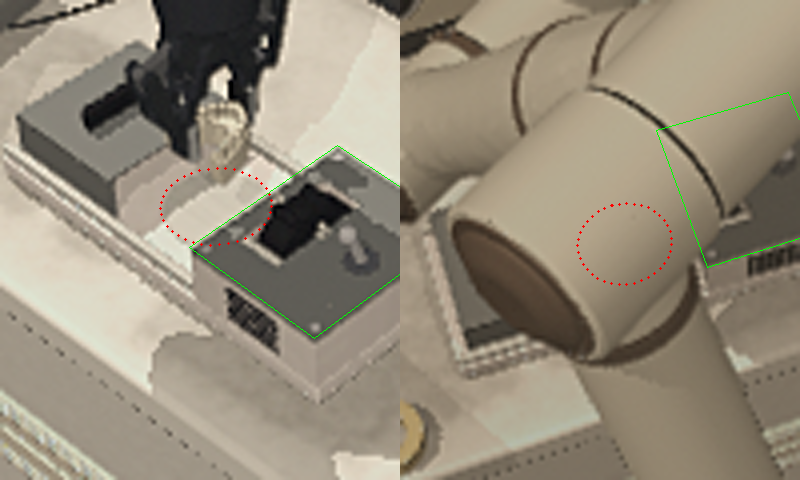

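The scene view shows the cast held above the stage at (222,135), between the hood and the housing. My unit outline fits within about 1 px. Lowering now.

>>> send_rows([
  {"x":0,"y":0,"z":2.7,"ax":0.27,"ay":0,"az":0,"gripper":1},
  {"x":0,"y":0,"z":1.8,"ax":0,"ay":0,"az":0,"gripper":1},
  {"x":0,"y":0,"z":1.0,"ax":0,"ay":0,"az":0,"gripper":1},
  {"x":0,"y":0,"z":0.3,"ax":0,"ay":0,"az":0,"gripper":1},
  {"x":0,"y":0,"z":0,"ax":0,"ay":0,"az":0,"gripper":1},
])

```text
clock: 9.97
position: [468.0, 97.2, 35.2]
ee_rot: [-0.692, 0.722, 0.0, 0.001]
contact_force: [0.2, -0.7, -1.1]
gripper_width: 47.9
grasp_force: 63.2
```

>>> send_rows([
  {"x":0,"y":0,"z":0.15,"ax":0,"ay":0,"az":0,"gripper":1},
  {"x":0,"y":0,"z":0,"ax":0,"ay":0,"az":0,"gripper":1},
  {"x":0,"y":0,"z":0,"ax":0,"ay":0,"az":0,"gripper":1},
])

```text
clock: 10.22
position: [467.7, 97.3, 33.7]
ee_rot: [-0.692, 0.722, 0.0, 0.001]
contact_force: [0.6, 0.5, -0.9]
gripper_width: 48.3
grasp_force: 63.2
```

>>> send_rows([
  {"x":0,"y":0,"z":0.15,"ax":0,"ay":0,"az":0,"gripper":1},
  {"x":0,"y":0,"z":0,"ax":0,"ay":0,"az":0,"gripper":1},
  {"x":0,"y":0,"z":0,"ax":0,"ay":0,"az":0,"gripper":1},
])

```text
clock: 10.47
position: [467.5, 97.2, 31.7]
ee_rot: [-0.692, 0.722, 0.0, 0.0]
contact_force: [-0.8, 0.8, 1.7]
gripper_width: 47.6
grasp_force: 63.5
```

>>> send_rows([
  {"x":0,"y":0,"z":0.1,"ax":0,"ay":0,"az":0,"gripper":1},
  {"x":0,"y":0,"z":0,"ax":0,"ay":0,"az":0,"gripper":1},
  {"x":0,"y":0,"z":0,"ax":0,"ay":0,"az":0,"gripper":1},
])

```text
clock: 10.72
position: [467.4, 97.2, 31.6]
ee_rot: [-0.692, 0.721, 0.0, 0.0]
contact_force: [-2.8, 0.4, 11.3]
gripper_width: 48.0
grasp_force: 64.5
```

Contact with the stage. Release and rise.

>>> send_rows([
  {"x":0,"y":0,"z":-0.08,"ax":0,"ay":0,"az":0,"gripper":0},
  {"x":0,"y":0,"z":0,"ax":0,"ay":0,"az":0,"gripper":-0.4},
  {"x":0,"y":0,"z":0,"ax":0,"ay":0,"az":0,"gripper":-0.7},
  {"x":0,"y":0,"z":0,"ax":0,"ay":0,"az":0,"gripper":-0.7},
  {"x":0,"y":0,"z":0,"ax":0,"ay":0,"az":0,"gripper":-0.7},
])

```text
clock: 11.13
position: [466.8, 96.8, 30.7]
ee_rot: [-0.692, 0.722, 0.001, -0.001]
contact_force: [-0.3, 0.2, -0.1]
gripper_width: 72.9
grasp_force: 0.0
```

>>> send_rows([
  {"x":0,"y":0,"z":-1,"ax":0,"ay":0,"az":0,"gripper":-0.7},
  {"x":0,"y":0,"z":-2.5,"ax":0,"ay":0,"az":0,"gripper":-0.7},
  {"x":0,"y":0,"z":-3.5,"ax":0,"ay":0,"az":0,"gripper":-0.7},
  {"x":0,"y":0,"z":-4,"ax":0,"ay":0,"az":0,"gripper":-0.7},
  {"x":0,"y":0,"z":-4,"ax":0,"ay":0,"az":0,"gripper":-0.5},
])

```text
clock: 11.55
position: [466.4, 96.4, 182.1]
ee_rot: [-0.692, 0.722, 0.001, -0.001]
contact_force: [0.7, 0.1, -0.2]
gripper_width: 64.3
grasp_force: 0.0
```

>>> send_rows([
  {"x":0,"y":0,"z":-4,"ax":0,"ay":0,"az":0,"gripper":0.5},
  {"x":0,"y":0,"z":-1.5,"ax":0,"ay":0,"az":0,"gripper":1},
  {"x":0,"y":0,"z":0,"ax":0,"ay":0,"az":0,"gripper":1},
])

```text
clock: 11.8
position: [469.4, 97.8, 240.8]
ee_rot: [-0.692, 0.721, -0.001, 0.005]
contact_force: [1.0, -0.3, -0.8]
gripper_width: 28.5
grasp_force: 0.0
```

```bash
python3 - <<'E'
from h import *
goal(178,[467.5,96.7,90])
o=np.zeros((480,800,3),np.uint8)
for i,c in enumerate(('scene','top')):
    im,d=arm.get_image(c);np.savez('/tmp/%s3'%c,im=im,d=d,P=cloud(c,d))
    l,t,w,h=((235,140,120,120),(215,170,80,120))[i]
    k=cv2.resize(im[t:t+h,l:l+w],((480,480),(320,480))[i],interpolation=cv2.INTER_CUBIC)
    o[:,480*i:480*i+k.shape[1]]=k
save('placed.png',o)
E
```

```text
joints [ 0.55  0.12 -0.33  0.   -1.11 -0.59] pos [469.4  97.8 240.8] turn [-0.46  0.28 -0.35] shift [ 0.11  0.19 15.08] w 28.469462787065883 t 11.8
```

View pics/placed.png

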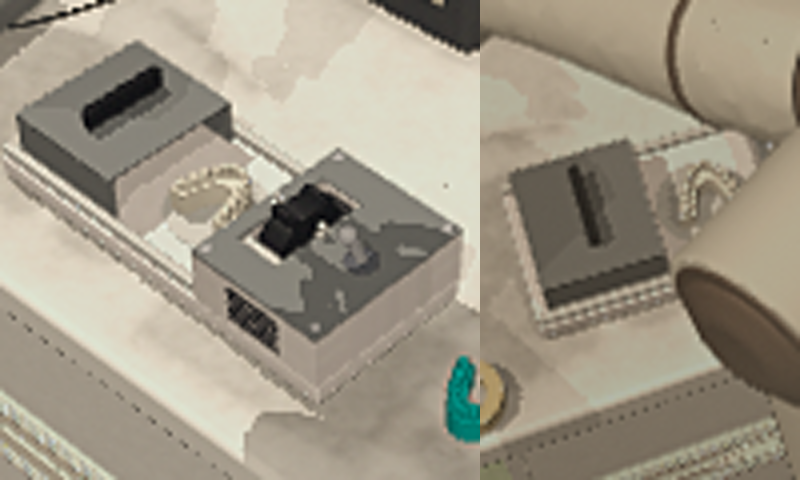

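The cast stands upright between the hood and the housing (left panel (212,190)). I'll compare it with the stage as the same camera sees it.

```bash
python3 - <<'E'
from h import *
Z=np.load('/tmp/scene3.npz');P=Z['P'];im=Z['im'].astype(int)
k=np.zeros(P.shape[:2],bool);k[178:200,275:300]=1
k&=(P[...,2]>42)&(P[...,2]<64)&(P[...,1]<125)&(P[...,1]>60)
a=-.0355;u=np.array([np.cos(a),np.sin(a)]);v=np.array([-u[1],u[0]])
q=P[k];print(len(q),cv2.minAreaRect(q[:,:2].astype(np.float32)))
d=q[:,:2]-[464.8,87.4];print('unit frame x',np.percentile(d@u,[1,3,97,99]).round(1),'y',np.percentile(d@v,[1,3,97,99]).round(1))
E
```

```text
159 ((465.0321044921875, 90.35234832763672), (48.824275970458984, 56.473262786865234), 0.5153037905693054)
unit frame x [-23.4 -22.5  21.   22.3] y [-25.3 -24.8  27.1  29. ]
```

```bash
python3 - <<'E'
from h import *
o=np.zeros((440,800,3),np.uint8)
for i,(c,f,(x,y)) in enumerate((('scene','',(464.8,87.4)),('top','',(469.8,94.)))):
    im=np.load(f'/tmp/{c}{f}.npz')['im'];l,t,w,h=((260,165,50,55),(250,195,50,55))[i]
    k=im[t:t+h,l:l+w].astype(float);k=np.clip((k-90)*2,0,255).astype(np.uint8);k=cv2.resize(k,None,fx=8,fy=8,interpolation=cv2.INTER_CUBIC)
    a=-.0355
    for r in(42,):
        for th in np.linspace(0,6.28,24):
            X,Y=r*np.cos(th),6+r*np.sin(th);q=project(c,[[x+X*np.cos(a)-Y*np.sin(a),y+X*np.sin(a)+Y*np.cos(a),26]])[0]
            cv2.circle(k,tuple(int(v) for v in (q-[l,t])*8+4),2,(255,0,0),-1)
    o[:,400*i:400*i+400]=k
save('stage.png',o)
E
```

```text
(no output)
```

View pics/stage.png

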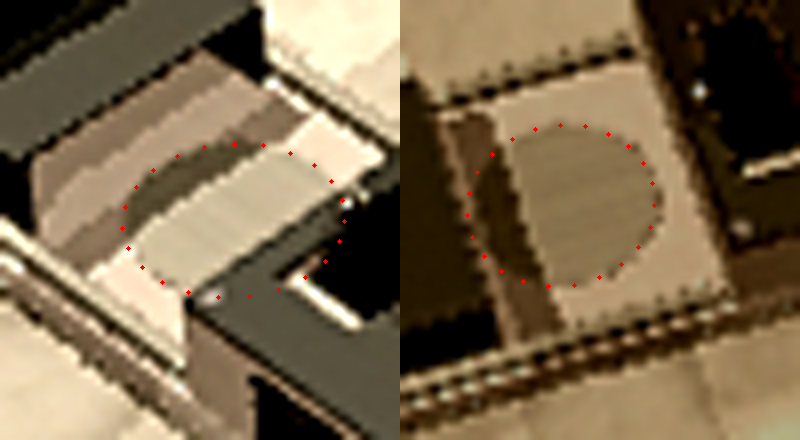

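The fitted rings coincide with the stage in both views, so the stage centre is known well relative to each camera. I'll move behind the hood bar and measure the cast again with the top camera unobstructed.

>>> send_rows([
  {"x":-3.4,"y":0,"z":0,"ax":-0.2,"ay":0.1,"az":-0.2,"gripper":1},
  {"x":-3.4,"y":0,"z":0,"ax":0,"ay":0,"az":0,"gripper":1},
  {"x":-3.4,"y":0,"z":0,"ax":0,"ay":0,"az":0,"gripper":1},
  {"x":-3.4,"y":0,"z":0,"ax":0,"ay":0,"az":0,"gripper":1},
  {"x":0,"y":0,"z":4,"ax":0,"ay":0,"az":0,"gripper":1},
])

```text
clock: 12.32
position: [476.8, 239.8, 200.1]
ee_rot: [-0.696, 0.718, -0.0, 0.005]
contact_force: [0.9, 0.8, 0.3]
gripper_width: -0.4
grasp_force: 0.0
```

>>> send_rows([
  {"x":0,"y":0,"z":4,"ax":0,"ay":0,"az":0,"gripper":1},
  {"x":0,"y":0,"z":3,"ax":0,"ay":0,"az":0,"gripper":1},
  {"x":0,"y":0,"z":0,"ax":0,"ay":0,"az":0,"gripper":1},
  {"x":0,"y":0,"z":0,"ax":0,"ay":0,"az":0,"gripper":1},
])

```text
clock: 12.65
position: [470.7, 231.3, 123.3]
ee_rot: [-0.694, 0.72, 0.001, -0.006]
contact_force: [0.6, 0.9, 1.5]
gripper_width: 0.1
grasp_force: 0.0
```

```bash
python3 - <<'E'
from h import *
goal(178,[470,232,72])
a=-.0355;u=np.array([np.cos(a),np.sin(a)]);v=np.array([-u[1],u[0]])
for c,b,(x,y) in(('scene',(260,165,50,55),(464.8,87.4)),('top',(250,195,50,55),(469.8,94.))):
    im,d=arm.get_image(c);P=cloud(c,d);np.savez('/tmp/%s4'%c,im=im,d=d,P=P);l,t,w,h=b
    Q=P[t:t+h,l:l+w];D=Q[...,:2]-[x,y];X,Y,Zz=D@u,D@v,Q[...,2]
    k=(Zz>38)&(Zz<66)&(abs(X)<45)&(Y>-42)&(Y<45)
    r=cv2.minAreaRect(np.stack([X[k],Y[k]],1).astype(np.float32));print(c,k.sum(),np.round(r[0],1),np.round(r[1],1),r[2],np.percentile(X[k],[1,99]).round(1),np.percentile(Y[k],[1,99]).round(1))
    H,_,_=np.histogram2d(X[k],Y[k],bins=[np.arange(-40,44,5),np.arange(-45,50,5)])
    for i in range(H.shape[0])[::-1]: print('%4d'%(-40+5*i),''.join('%d'%min(9,q) if q else '.' for q in H[i][::-1]))
E
```

```text
joints [ 0.77  0.33 -0.38 -0.   -0.88 -0.8 ] pos [470.7 231.3 123.3] turn [ 0.54 -0.39 -0.17] shift [-0.06  0.07  5.13] w 0.14712941885090125 t 12.65
scene 176 [-0.1  1.2] [66.2 47.3] 89.83525085449219 [-23.7  21.8] [-27.9  29.7]
  35 ..................
  30 ..................
  25 ..................
  20 ......112311......
  15 .....215321.2.....
  10 ....133333243.....
   5 ......4422..3.....
   0 ....3533...133....
  -5 ...1126....1332...
 -10 ...1362....114....
 -15 ...3332......42...
 -20 ...244......213...
 -25 ..2323......4411..
 -30 ..................
 -35 ..................
 -40 ..................Traceback (most recent call last):
  File "<stdin>", line 8, in <module>
    return _quantile_unchecked(
        a, q, axis, out, overwrite_input, method, keepdims, weights)
    return _ureduce(a,
                    func=_quantile_ureduce_func,
    ...<5 lines>...
                    overwrite_input=overwrite_input,
                    method=method)
    r = func(a, **kwargs)
    result = _quantile(arr,
                       quantiles=q,
    ...<2 lines>...
                       out=out,
                       weights=wgt)
    slices_having_nans = np.isnan(arr[-1, ...])
                                  ~~~^^^^^^^^^
IndexError: index -1 is out of bounds for axis 0 with size 0
```

The scene camera puts the cast about 5 mm toward the housing from the stage centre. That agrees with the top-camera estimate, so I'll regrasp and shift it.

>>> send_rows([
  {"x":0,"y":0,"z":-4,"ax":0.5,"ay":-0.4,"az":0,"gripper":0},
  {"x":0,"y":0,"z":-3,"ax":0,"ay":0,"az":0,"gripper":-0.7},
  {"x":3.35,"y":0,"z":0,"ax":0,"ay":0,"az":0,"gripper":-0.7},
  {"x":3.35,"y":0,"z":0,"ax":0,"ay":0,"az":0,"gripper":-0.7},
  {"x":3.35,"y":0,"z":0,"ax":0,"ay":0,"az":0,"gripper":-0.7},
])

```text
clock: 13.17
position: [469.1, 131.8, 198.6]
ee_rot: [-0.694, 0.72, -0.0, 0.007]
contact_force: [1.0, -0.2, 0.1]
gripper_width: 60.5
grasp_force: 0.0
```

>>> send_rows([
  {"x":3.35,"y":0,"z":0,"ax":0,"ay":0,"az":0,"gripper":-0.7},
  {"x":0,"y":0,"z":0,"ax":0,"ay":0,"az":0,"gripper":-0.7},
  {"x":0,"y":0,"z":0,"ax":0,"ay":0,"az":0,"gripper":-0.7},
  {"x":0,"y":0,"z":0,"ax":0,"ay":0,"az":0,"gripper":-0.7},
])

```text
clock: 13.5
position: [467.9, 98.8, 197.1]
ee_rot: [-0.693, 0.721, -0.0, 0.006]
contact_force: [-0.7, -0.3, 0.1]
gripper_width: 72.2
grasp_force: 0.0
```

```bash
python3 -c "
from h import *
goal(178,[467.4,97.2,32])"
```

```text
joints [ 0.55  0.16 -0.4  -0.   -1.   -0.59] pos [467.9  98.8 197.1] turn [-0.46  0.44 -0.22] shift [ 0.16  0.04 16.51] w 72.20082392905032 t 13.5
```

>>> send_rows([
  {"x":0.16,"y":0,"z":4,"ax":0,"ay":0,"az":0,"gripper":-0.7},
  {"x":0,"y":0,"z":4,"ax":0,"ay":0,"az":0,"gripper":-0.7},
  {"x":0,"y":0,"z":4,"ax":0,"ay":0,"az":0,"gripper":-0.7},
  {"x":0,"y":0,"z":3,"ax":0,"ay":0,"az":0,"gripper":-0.7},
  {"x":0,"y":0,"z":1.3,"ax":0,"ay":0,"az":0,"gripper":-0.7},
])

```text
clock: 13.92
position: [465.9, 98.1, 28.8]
ee_rot: [-0.694, 0.72, 0.001, 0.001]
contact_force: [-0.7, 0.0, 1.2]
gripper_width: 72.5
grasp_force: 0.0
```

>>> send_rows([
  {"x":0,"y":0,"z":0,"ax":0,"ay":0,"az":0,"gripper":-0.4},
  {"x":0,"y":0,"z":0,"ax":0,"ay":0,"az":0,"gripper":0},
  {"x":0,"y":0,"z":0,"ax":0,"ay":0,"az":0,"gripper":1},
  {"x":0,"y":0,"z":0,"ax":0,"ay":0,"az":0,"gripper":1},
  {"x":0,"y":0,"z":0,"ax":0,"ay":0,"az":0,"gripper":1},
])

```text
clock: 14.33
position: [468.4, 98.5, 33.3]
ee_rot: [-0.694, 0.72, 0.0, 0.005]
contact_force: [1.3, 0.5, -1.2]
gripper_width: 47.4
grasp_force: 61.9
```

>>> send_rows([
  {"x":0,"y":0,"z":-0.2,"ax":0,"ay":0,"az":0,"gripper":1},
  {"x":0,"y":0,"z":-0.1,"ax":0,"ay":0,"az":0,"gripper":1},
  {"x":-0.25,"y":-0.05,"z":0,"ax":0,"ay":0,"az":0,"gripper":1},
  {"x":-0.25,"y":-0.05,"z":0,"ax":0,"ay":0,"az":0,"gripper":1},
  {"x":0,"y":0,"z":0,"ax":0,"ay":0,"az":0,"gripper":1},
])

```text
clock: 14.75
position: [469.1, 103.3, 35.3]
ee_rot: [-0.694, 0.72, 0.0, 0.004]
contact_force: [1.0, 0.4, -1.7]
gripper_width: 47.8
grasp_force: 61.9
```

>>> send_rows([
  {"x":0,"y":0,"z":0.2,"ax":0,"ay":0,"az":0,"gripper":1},
  {"x":0,"y":0,"z":0.08,"ax":0,"ay":0,"az":0,"gripper":1},
  {"x":0,"y":0,"z":0,"ax":0,"ay":0,"az":0,"gripper":1},
  {"x":0,"y":0,"z":0,"ax":0,"ay":0,"az":0,"gripper":1},
])

```text
clock: 15.08
position: [468.8, 103.0, 32.7]
ee_rot: [-0.694, 0.72, 0.0, 0.004]
contact_force: [-2.1, 0.5, 4.1]
gripper_width: 47.9
grasp_force: 62.6
```

>>> send_rows([
  {"x":0,"y":0,"z":0,"ax":0,"ay":0,"az":0,"gripper":0},
  {"x":0,"y":0,"z":0,"ax":0,"ay":0,"az":0,"gripper":-0.4},
  {"x":0,"y":0,"z":0,"ax":0,"ay":0,"az":0,"gripper":-0.7},
  {"x":0,"y":0,"z":0,"ax":0,"ay":0,"az":0,"gripper":-0.7},
  {"x":0,"y":0,"z":0,"ax":0,"ay":0,"az":0,"gripper":-0.7},
])

```text
clock: 15.5
position: [468.6, 102.7, 32.0]
ee_rot: [-0.693, 0.72, 0.0, 0.003]
contact_force: [-0.4, 0.3, 0.4]
gripper_width: 72.8
grasp_force: 0.0
```

>>> send_rows([
  {"x":0,"y":0,"z":-1,"ax":0,"ay":0,"az":0,"gripper":-0.7},
  {"x":0,"y":0,"z":-2.5,"ax":0,"ay":0,"az":0,"gripper":-0.7},
  {"x":0,"y":0,"z":-3.5,"ax":0,"ay":0,"az":0,"gripper":-0.7},
  {"x":0,"y":0,"z":-4,"ax":0,"ay":0,"az":0,"gripper":-0.5},
  {"x":0,"y":0,"z":-4,"ax":0,"ay":0,"az":0,"gripper":1},
])

```text
clock: 15.92
position: [467.4, 101.5, 183.5]
ee_rot: [-0.693, 0.721, 0.001, 0.003]
contact_force: [1.7, 0.6, 0.1]
gripper_width: 53.6
grasp_force: 0.0
```

>>> send_rows([
  {"x":-3.4,"y":0,"z":0,"ax":0,"ay":0,"az":0,"gripper":1},
  {"x":-3.4,"y":0,"z":0,"ax":0,"ay":0,"az":0,"gripper":1},
  {"x":-3.4,"y":0,"z":0,"ax":0,"ay":0,"az":0,"gripper":1},
  {"x":-2.8,"y":0,"z":0,"ax":0,"ay":0,"az":0,"gripper":1},
  {"x":0,"y":0,"z":4,"ax":0,"ay":0,"az":0,"gripper":1},
])

```text
clock: 16.33
position: [479.0, 239.9, 149.8]
ee_rot: [-0.696, 0.718, -0.001, 0.013]
contact_force: [1.4, 1.5, 0.1]
gripper_width: -0.1
grasp_force: 0.0
```

>>> send_rows([
  {"x":0,"y":0,"z":2,"ax":0,"ay":0,"az":0,"gripper":1},
  {"x":0,"y":0,"z":0,"ax":0,"ay":0,"az":0,"gripper":1},
  {"x":0,"y":0,"z":0,"ax":0,"ay":0,"az":0,"gripper":1},
])

```text
clock: 16.58
position: [473.0, 231.8, 122.2]
ee_rot: [-0.694, 0.72, 0.0, 0.002]
contact_force: [-0.4, -0.5, 1.9]
gripper_width: 0.1
grasp_force: 0.0
```

```bash
python3 - <<'E'
from h import *
goal(178,[473,232,75])
a=-.0355;u=np.array([np.cos(a),np.sin(a)]);v=np.array([-u[1],u[0]])
for c,b,(x,y) in(('scene',(260,165,50,55),(464.8,87.4)),):
    im,d=arm.get_image(c);P=cloud(c,d);l,t,w,h=b
    Q=P[t:t+h,l:l+w];D=Q[...,:2]-[x,y];X,Y,Zz=D@u,D@v,Q[...,2]
    k=(Zz>38)&(Zz<66)&(abs(X)<45)&(Y>-42)&(Y<47)
    r=cv2.minAreaRect(np.stack([X[k],Y[k]],1).astype(np.float32));print(c,k.sum(),np.round(r[0],1),np.round(r[1],1),r[2],np.percentile(X[k],[1,99]).round(1),np.percentile(Y[k],[1,99]).round(1))
E
```

```text
joints [ 0.76  0.33 -0.38 -0.   -0.85 -0.8 ] pos [473.  231.8 122.2] turn [-0.14  0.18 -0.16] shift [-0.02 -0.    4.72] w 0.1281004768252109 t 16.5833
scene 186 [1.9 6.5] [49.5 60.2] 0.7364799380302429 [-22.4  23.1] [-22.9  34.2]
```

The cast is now centred within about 1–2 mm. Pushing the hood by its bar.

>>> send_rows([
  {"x":0,"y":0,"z":2.5,"ax":0,"ay":0,"az":0,"gripper":1},
  {"x":0,"y":0,"z":1.8,"ax":0,"ay":0,"az":0,"gripper":1},
  {"x":0,"y":0,"z":0.7,"ax":0,"ay":0,"az":0,"gripper":1},
  {"x":0,"y":0,"z":0,"ax":0,"ay":0,"az":0,"gripper":1},
  {"x":0.6,"y":0,"z":0,"ax":0,"ay":0,"az":0,"gripper":1},
])

```text
clock: 17.05
position: [474.6, 227.5, 74.4]
ee_rot: [-0.694, 0.72, 0.0, 0.005]
contact_force: [0.4, 0.0, 1.3]
gripper_width: -0.0
grasp_force: 0.0
```

>>> send_rows([
  {"x":0.7,"y":0,"z":0,"ax":0,"ay":0,"az":0,"gripper":1},
  {"x":0.7,"y":0,"z":0,"ax":0,"ay":0,"az":0,"gripper":1},
  {"x":0.7,"y":0,"z":0,"ax":0,"ay":0,"az":0,"gripper":1},
  {"x":0.8,"y":0,"z":0,"ax":0,"ay":0,"az":0,"gripper":1},
  {"x":0.8,"y":0,"z":0,"ax":0,"ay":0,"az":0,"gripper":1},
])

```text
clock: 17.47
position: [472.8, 189.4, 73.7]
ee_rot: [-0.694, 0.72, 0.0, 0.005]
contact_force: [1.2, 1.5, 0.4]
gripper_width: 0.3
grasp_force: 1.0
```

>>> send_rows([
  {"x":0.9,"y":0,"z":0,"ax":0,"ay":0,"az":0,"gripper":1},
  {"x":0.9,"y":0,"z":0,"ax":0,"ay":0,"az":0,"gripper":1},
  {"x":0.9,"y":0,"z":0,"ax":0,"ay":0,"az":0,"gripper":1},
  {"x":0.9,"y":0,"z":0,"ax":0,"ay":0,"az":0,"gripper":1},
  {"x":0.9,"y":0,"z":0,"ax":0,"ay":0,"az":0,"gripper":1},
])

```text
clock: 17.88
position: [470.2, 143.6, 72.5]
ee_rot: [-0.693, 0.721, 0.0, 0.003]
contact_force: [0.6, 2.6, 1.9]
gripper_width: -0.0
grasp_force: 1.1
```

>>> send_rows([
  {"x":0.5,"y":0,"z":0,"ax":0,"ay":0,"az":0,"gripper":1},
  {"x":0.5,"y":0,"z":0,"ax":0,"ay":0,"az":0,"gripper":1},
  {"x":0.4,"y":0,"z":0,"ax":0,"ay":0,"az":0,"gripper":1},
  {"x":0.4,"y":0,"z":0,"ax":0,"ay":0,"az":0,"gripper":1},
  {"x":0.3,"y":0,"z":0,"ax":0,"ay":0,"az":0,"gripper":1},
])

```text
clock: 18.3
position: [469.0, 123.1, 72.2]
ee_rot: [-0.693, 0.721, 0.001, 0.003]
contact_force: [0.5, 2.0, 1.2]
gripper_width: 0.0
grasp_force: 0.9
```

>>> send_rows([
  {"x":0.25,"y":0,"z":0,"ax":0,"ay":0,"az":0,"gripper":1},
  {"x":0.25,"y":0,"z":0,"ax":0,"ay":0,"az":0,"gripper":1},
  {"x":0,"y":0,"z":0,"ax":0,"ay":0,"az":0,"gripper":1},
])

```text
clock: 18.55
position: [468.7, 118.0, 72.2]
ee_rot: [-0.693, 0.721, 0.001, 0.003]
contact_force: [-1.0, 0.6, -0.1]
gripper_width: 0.2
grasp_force: 0.1
```

>>> send_rows([
  {"x":0.2,"y":0,"z":0,"ax":0,"ay":0,"az":0,"gripper":1},
  {"x":0.2,"y":0,"z":0,"ax":0,"ay":0,"az":0,"gripper":1},
])

```text
clock: 18.72
position: [468.6, 114.5, 72.1]
ee_rot: [-0.694, 0.72, 0.001, 0.003]
contact_force: [-0.7, 1.8, -0.1]
gripper_width: -0.1
grasp_force: 0.8
```

>>> send_rows([
  {"x":0.2,"y":0,"z":0,"ax":0,"ay":0,"az":0,"gripper":1},
  {"x":0.1,"y":0,"z":0,"ax":0,"ay":0,"az":0,"gripper":1},
])

```text
clock: 18.88
position: [468.8, 114.1, 72.2]
ee_rot: [-0.693, 0.721, 0.002, 0.006]
contact_force: [-7.3, 17.9, 0.5]
gripper_width: 0.1
grasp_force: 8.6
```

>>> send_rows([
  {"x":0.1,"y":0,"z":0,"ax":0,"ay":0,"az":0,"gripper":1},
  {"x":0.1,"y":0,"z":0,"ax":0,"ay":0,"az":0,"gripper":1},
])

```text
clock: 19.05
position: [468.9, 114.0, 72.3]
ee_rot: [-0.693, 0.721, 0.002, 0.007]
contact_force: [-10.4, 25.2, 1.3]
gripper_width: -0.1
grasp_force: 12.3
```

The hood hit a hard stop at 25 N, so it is shut. Back off, rise and look at the wheel.

>>> send_rows([
  {"x":-0.7,"y":0,"z":0,"ax":0,"ay":0,"az":0,"gripper":1},
  {"x":-0.8,"y":0,"z":0,"ax":0,"ay":0,"az":0,"gripper":1},
  {"x":0,"y":0,"z":-3,"ax":0,"ay":0,"az":0,"gripper":1},
  {"x":0,"y":0,"z":-4,"ax":0,"ay":0,"az":0,"gripper":1},
  {"x":0,"y":0,"z":-4,"ax":0,"ay":0,"az":0,"gripper":0},
])

```text
clock: 19.47
position: [467.9, 123.2, 182.6]
ee_rot: [-0.694, 0.72, 0.001, 0.001]
contact_force: [1.7, 0.1, -1.0]
gripper_width: 10.6
grasp_force: 0.0
```

>>> send_rows([
  {"x":0,"y":0,"z":-3,"ax":0,"ay":0,"az":0,"gripper":-1},
  {"x":0,"y":0,"z":0,"ax":0,"ay":0,"az":0,"gripper":-1},
  {"x":0,"y":0,"z":0,"ax":0,"ay":0,"az":0,"gripper":-1},
])

```text
clock: 19.72
position: [469.3, 124.0, 214.1]
ee_rot: [-0.693, 0.721, 0.0, 0.005]
contact_force: [-0.2, 0.3, -1.3]
gripper_width: 48.2
grasp_force: 0.0
```

```bash
cat >> h.py <<'E'
A=-.0355;UX=np.array([np.cos(A),np.sin(A)]);UY=np.array([-UX[1],UX[0]])
def topx(cam,org,img,z=95,lo=-60,hi=60,ys=(-110,-60),s=4):
    "rectified view of plane z in unit frame: columns unit x lo..hi, rows unit y ys[1]..ys[0], s px/mm"
    xs=np.arange(lo,hi,1/s);yy=np.arange(ys[1],ys[0],-1/s);X,Y=np.meshgrid(xs,yy)
    W=np.array(org)+X[...,None]*UX+Y[...,None]*UY
    uv=project(cam,np.c_[W.reshape(-1,2),np.full(X.size,z)]).astype(np.float32)
    return cv2.remap(img,uv[:,0].reshape(X.shape),uv[:,1].reshape(X.shape),cv2.INTER_CUBIC)
E
python3 - <<'E'
from h import *
goal(178,[470,125,212])
im,d=arm.get_image('scene');P=cloud('scene',d)
np.savez('/tmp/scene5',im=im,d=d,P=P)
k=topx('scene',(464.8,87.4),im,95,-60,60,(-165,-60),4)
save('wheel.png',np.hstack([k[:400],cv2.resize(im[175:235,270:315],(300,400),interpolation=cv2.INTER_CUBIC)]))
D=P[...,:2]-[464.8,87.4];X,Y,Z=D@UX,D@UY,P[...,2]
k=(abs(Y+85)<11)&(Z>70)&(Z<105)&(abs(X)<50)
for lo in range(-48,48,4):
    m=k&(X>=lo)&(X<lo+4);print(lo+2,m.sum(),np.median(Z[m]).round(1) if m.any() else '',np.median(im[m].mean(-1)) if m.any() else '')
E
```

```text
joints [ 0.59  0.16 -0.36 -0.   -1.05 -0.63] pos [469.3 124.  214.1] turn [-0.42  0.43 -0.21] shift [-0.11 -0.06  0.21] w 48.24178419173991 t 19.7167
-46 7 72.9 124.0
-42 3 70.7 137.66666666666666
-38 9 71.1 173.33333333333334
-34 2 74.0 90.16666666666667
-30 6 72.2 20.333333333333332
-26 14 74.6 26.833333333333336
-22 14 78.6 28.666666666666664
-18 14 81.1 26.333333333333336
-14 15 87.1 25.333333333333332
-10 7 91.0 31.666666666666668
-6 9 86.2 29.666666666666668
-2 13 86.1 43.333333333333336
2 9 88.1 37.666666666666664
6 11 85.0 37.666666666666664
10 10 85.7 34.166666666666664
14 10 88.1 26.166666666666664
18 9 89.8 29.333333333333332
22 9 81.0 20.333333333333332
26 1 80.2 16.666666666666668
30 1 73.0 18.0
34 1 70.7 18.0
38 1 70.1 92.0
42 2 73.8 130.33333333333334
46 10 73.2 117.83333333333333
```

View pics/wheel.png

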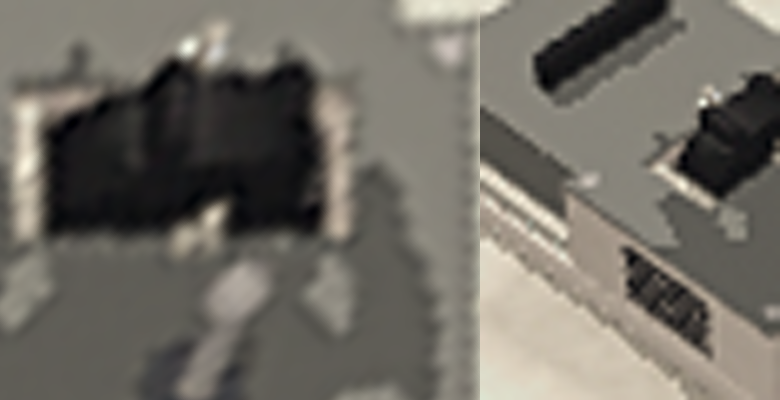

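The rectified view shows the hood tight against the housing and no wide rib above the panel. Depth puts ribs at about -0.32 and +0.47 rad, so the wide rib is at about -1.10. I'll push ribs with the near open finger, starting above the wheel.

>>> send_rows([
  {"x":2.89,"y":-0.4,"z":0,"ax":0,"ay":0,"az":0,"gripper":-1},
  {"x":2.89,"y":-0.4,"z":0,"ax":0,"ay":0,"az":0,"gripper":-1},
  {"x":2.89,"y":-0.4,"z":0,"ax":0,"ay":0,"az":0,"gripper":-1},
  {"x":2.89,"y":-0.4,"z":0,"ax":0,"ay":0,"az":0,"gripper":-1},
  {"x":0,"y":0,"z":4,"ax":0,"ay":0,"az":0,"gripper":-1},
])

```text
clock: 20.18
position: [484.7, 5.2, 176.1]
ee_rot: [-0.693, 0.721, -0.003, 0.008]
contact_force: [2.5, 0.7, -0.2]
gripper_width: 85.3
grasp_force: 0.0
```

>>> send_rows([
  {"x":0,"y":0,"z":3.4,"ax":0,"ay":0,"az":0,"gripper":-1},
  {"x":0,"y":0,"z":2,"ax":0,"ay":0,"az":0,"gripper":-1},
  {"x":0,"y":0,"z":0,"ax":0,"ay":0,"az":0,"gripper":-1},
  {"x":0,"y":0,"z":0,"ax":0,"ay":0,"az":0,"gripper":-1},
])

```text
clock: 20.52
position: [479.5, 7.5, 116.0]
ee_rot: [-0.693, 0.72, 0.001, 0.001]
contact_force: [0.1, 0.4, 0.9]
gripper_width: 85.4
grasp_force: 0.0
```

```bash
cat >> h.py <<'E'
O=np.array([467.7,93.5])
def ug(X,Y,z):
    w=O+X*UX+Y*UY; goal(177.97,[w[0],w[1],z])
    s=arm.read_state()['position'];D=s[:2]-O;print('unit pos',(D@UX).round(1),(D@UY).round(1),s[2].round(1))
E
python3 -c "
from h import *
ug(16.7,-85,76.5)"
```

```text
joints [ 0.35  0.27 -0.5  -0.   -0.81 -0.39] pos [479.5   7.5 116. ] turn [ 0.07  0.17 -0.16] shift [-0.06 -0.19  3.95] w 85.44408467806834 t 20.5167
unit pos 14.8 -85.6 116.0
```

>>> send_rows([
  {"x":-0.05,"y":0,"z":2,"ax":0,"ay":0,"az":0,"gripper":-1},
  {"x":0,"y":0,"z":1.5,"ax":0,"ay":0,"az":0,"gripper":-1},
  {"x":0,"y":0,"z":0.4,"ax":0,"ay":0,"az":0,"gripper":-1},
  {"x":0,"y":0,"z":0,"ax":0,"ay":0,"az":0,"gripper":-1},
])

```text
clock: 20.85
position: [481.0, 9.0, 79.0]
ee_rot: [-0.694, 0.72, 0.0, 0.003]
contact_force: [-0.7, -0.3, 0.8]
gripper_width: 85.1
grasp_force: 0.0
```

>>> send_rows([
  {"x":0,"y":-0.5,"z":0,"ax":0,"ay":0,"az":0,"gripper":-1},
  {"x":0,"y":-0.5,"z":0,"ax":0,"ay":0,"az":0,"gripper":-1},
  {"x":0,"y":-0.5,"z":0,"ax":0,"ay":0,"az":0,"gripper":-1},
  {"x":0,"y":-0.5,"z":0,"ax":0,"ay":0,"az":0,"gripper":-1},
])

```text
clock: 21.18
position: [502.3, 8.3, 79.8]
ee_rot: [-0.694, 0.72, -0.0, 0.004]
contact_force: [-0.4, -0.8, 0.8]
gripper_width: 85.5
grasp_force: 0.0
```

>>> send_rows([
  {"x":0,"y":-0.5,"z":0,"ax":0,"ay":0,"az":0,"gripper":-1},
  {"x":0,"y":-0.5,"z":0,"ax":0,"ay":0,"az":0,"gripper":-1},
  {"x":0,"y":-0.5,"z":0,"ax":0,"ay":0,"az":0,"gripper":-1},
  {"x":0,"y":-0.4,"z":0,"ax":0,"ay":0,"az":0,"gripper":-1},
])

```text
clock: 21.52
position: [520.6, 7.4, 79.0]
ee_rot: [-0.693, 0.721, 0.0, 0.003]
contact_force: [0.3, 0.2, -1.2]
gripper_width: 85.2
grasp_force: 0.0
```

```bash
python3 -c "
from h import *
ug(56.2,-85,76.5)"
```

```text
joints [ 0.32  0.38 -0.45 -0.01 -0.74 -0.36] pos [520.6   7.4  79. ] turn [-0.24  0.31 -0.16] shift [ 0.08 -0.03  0.25] w 85.24525946098308 t 21.5167
unit pos 55.9 -84.2 79.0
```

```bash
cat >> h.py <<'E'
def wheel(n):
    im,d=arm.get_image('scene');P=cloud('scene',d);np.savez('/tmp/'+n,im=im,d=d,P=P)
    D=P[...,:2]-[464.8,87.4];X,Y,Z=D@UX,D@UY,P[...,2]
    k=(abs(Y+85)<11)&(Z>70)&(Z<105)&(abs(X)<36)
    print('prof',[(lo,int(m.sum()),round(float(np.median(Z[m])),1)) for lo in range(-34,36,3) if (m:=k&(abs(X-lo)<=2)).sum()>2])
    # fit: top surface height model from ribs phase
    x,z=X[k],Z[k]; best=[]
    for ph in np.arange(-.3927,.3927,.02):
        g=np.linspace(-32,32,129);h=np.where(abs(g)<38,50+np.sqrt(38**2-g**2),0)
        for a in ph+np.arange(-2,3)*np.pi/4:
            cx,cz=41*np.sin(a),50+41*np.cos(a);m=abs(g-cx)<4;h[m]=np.maximum(h[m],cz+np.sqrt(16-(g[m]-cx)**2))
        for dx in (-2,0,2):
            best.append((np.minimum(abs(np.interp(x+dx,g,h)-z),6).mean(),round(ph,2),dx))
    print('phase',[(round(float(a),2),float(b),c) for a,b,c in sorted(best)[:6]],len(x))
E
python3 - <<'E'
from h import *
wheel('w1')
Z=np.load('/tmp/scene5.npz')
E
```

```text
prof [(-34, 4, 71.8), (-31, 7, 72.6), (-28, 8, 74.3), (-25, 16, 77.4), (-22, 13, 80.3), (-19, 12, 80.7), (-16, 24, 85.9), (-13, 16, 88.9), (-10, 8, 90.1), (-7, 3, 79.6), (-4, 10, 85.7), (-1, 10, 88.0), (2, 14, 87.1), (5, 14, 88.2), (8, 14, 88.2), (11, 17, 86.6), (14, 15, 85.6), (17, 7, 85.6), (20, 3, 86.9), (23, 4, 84.6)]
phase [(3.25, -0.29, 0), (3.29, -0.31, 0), (3.31, -0.25, 0), (3.32, -0.27, 0), (3.34, -0.25, -2), (3.35, -0.35, -2)] 159
```

>>> send_rows([
  {"x":0,"y":0,"z":-4,"ax":0,"ay":0,"az":0,"gripper":-1},
  {"x":0,"y":0,"z":-4,"ax":0,"ay":0,"az":0,"gripper":-1},
  {"x":0,"y":0,"z":0,"ax":0,"ay":0,"az":0,"gripper":-1},
])

```text
clock: 21.82
position: [524.5, 7.7, 166.5]
ee_rot: [-0.694, 0.72, -0.004, 0.009]
contact_force: [1.0, 1.6, 0.7]
gripper_width: 85.2
grasp_force: 0.0
```

```bash
python3 - <<'E'
from h import *
wheel('w2')
E
```

```text
prof [(-34, 4, 71.4), (-31, 6, 73.2), (-28, 12, 73.8), (-25, 14, 75.8), (-22, 16, 77.3), (-19, 16, 81.1), (-16, 21, 86.3), (-13, 19, 90.3), (-10, 5, 80.2), (-7, 3, 77.5), (-4, 9, 85.7), (-1, 7, 86.0), (2, 9, 85.8), (5, 9, 86.5), (8, 6, 87.2), (11, 8, 86.4), (14, 8, 85.7), (17, 12, 86.5), (20, 12, 87.6), (23, 7, 81.2), (26, 3, 72.6)]
phase [(3.02, -0.33, -2), (3.05, -0.35, -2), (3.08, -0.29, 0), (3.09, -0.29, -2), (3.1, -0.27, -2), (3.13, -0.27, 0)] 150
```

The ribs have not moved, so the tip passed over them. Repeat 5 mm lower.

>>> send_rows([
  {"x":0,"y":4.1,"z":0,"ax":0,"ay":0,"az":0,"gripper":-1},
  {"x":0,"y":0,"z":4,"ax":0,"ay":0,"az":0,"gripper":-1},
  {"x":0,"y":0,"z":3.5,"ax":0,"ay":0,"az":0,"gripper":-1},
  {"x":0,"y":0,"z":0.8,"ax":0,"ay":0,"az":0,"gripper":-1},
  {"x":0,"y":0,"z":0,"ax":0,"ay":0,"az":0,"gripper":-1},
])

```text
clock: 22.28
position: [476.9, 8.3, 73.4]
ee_rot: [-0.693, 0.721, 0.002, 0.0]
contact_force: [-0.3, 0.7, -0.1]
gripper_width: 85.6
grasp_force: 0.0
```

```bash
python3 -c "
from h import *
ug(14.7,-85,74)"
```

```text
joints [ 0.36  0.33 -0.55 -0.01 -0.7  -0.39] pos [476.9   8.3  73.4] turn [ 0.15  0.17 -0.17] shift [ 0.02 -0.25 -0.06] w 85.57115685034718 t 22.2833
unit pos 12.2 -84.8 73.4
```

>>> send_rows([
  {"x":0,"y":-0.6,"z":0,"ax":0,"ay":0,"az":0,"gripper":-1},
  {"x":0,"y":-0.6,"z":0,"ax":0,"ay":0,"az":0,"gripper":-1},
  {"x":0,"y":-0.5,"z":0,"ax":0,"ay":0,"az":0,"gripper":-1},
])

```text
clock: 22.53
position: [497.4, 8.5, 77.1]
ee_rot: [-0.694, 0.72, 0.0, 0.004]
contact_force: [-1.7, 0.0, 0.9]
gripper_width: 85.0
grasp_force: 0.9
```

>>> send_rows([
  {"x":0,"y":-0.4,"z":0,"ax":0,"ay":0,"az":0,"gripper":-1},
  {"x":0,"y":-0.4,"z":0,"ax":0,"ay":0,"az":0,"gripper":-1},
  {"x":0,"y":0,"z":0,"ax":0,"ay":0,"az":0,"gripper":-1},
])

```text
clock: 22.78
position: [505.5, 8.2, 76.4]
ee_rot: [-0.693, 0.72, -0.0, 0.004]
contact_force: [0.4, 0.0, 0.8]
gripper_width: 85.4
grasp_force: 0.0
```

```bash
python3 -c "
from h import *
ug(56,-85,74);wheel('w3')"
```

```text
joints [ 0.34  0.36 -0.49 -0.01 -0.72 -0.37] pos [505.5   8.2  76.4] turn [-0.36  0.35 -0.16] shift [ 0.11 -1.52  0.24] w 85.35208126549045 t 22.7833
unit pos 40.8 -83.9 76.4
prof [(-31, 6, 72.9), (-28, 14, 78.3), (-25, 15, 80.8), (-22, 5, 80.8), (-19, 7, 80.8), (-16, 13, 82.4), (-13, 15, 86.7), (-10, 17, 88.0), (-7, 15, 88.0), (-4, 16, 87.8), (-1, 8, 85.9), (2, 11, 86.4), (5, 6, 90.4), (8, 5, 83.4), (11, 3, 86.1), (17, 6, 82.4), (20, 6, 79.3), (23, 5, 80.1), (26, 5, 79.1), (29, 10, 76.8), (32, 10, 77.5), (35, 7, 78.2)]
phase [(3.32, 0.13, -2), (3.33, 0.11, -2), (3.36, 0.09, -2), (3.42, 0.15, 0), (3.42, 0.07, -2), (3.44, 0.17, 0)] 159
```

The rib follows now: the phase is +0.13, so the mark is at about -0.66 and above the panel. Re-insert behind the wide rib itself and push it up.

>>> send_rows([
  {"x":0,"y":0.3,"z":-3.5,"ax":0,"ay":0,"az":0,"gripper":-1},
  {"x":0,"y":3.1,"z":0,"ax":0,"ay":0,"az":0,"gripper":-1},
  {"x":0,"y":0,"z":0,"ax":0,"ay":0,"az":0,"gripper":-1},
  {"x":0,"y":0,"z":2.5,"ax":0,"ay":0,"az":0,"gripper":-1},
  {"x":0,"y":0,"z":1.4,"ax":0,"ay":0,"az":0,"gripper":-1},
])

```text
clock: 23.25
position: [470.1, 9.7, 71.8]
ee_rot: [-0.693, 0.72, -0.0, 0.005]
contact_force: [0.0, 0.2, -0.4]
gripper_width: 85.6
grasp_force: 0.0
```

>>> send_rows([
  {"x":0.1,"y":0,"z":0,"ax":0,"ay":0,"az":0,"gripper":-1},
  {"x":0,"y":0,"z":0,"ax":0,"ay":0,"az":0,"gripper":-1},
])

```text
clock: 23.42
position: [470.0, 8.2, 71.7]
ee_rot: [-0.694, 0.72, 0.0, 0.003]
contact_force: [0.9, 0.4, 0.0]
gripper_width: 85.4
grasp_force: 0.0
```

```bash
python3 -c "
from h import *
ug(38.7,-85,74)"
```

```text
joints [ 0.36  0.32 -0.57 -0.01 -0.68 -0.4 ] pos [470.    8.2  71.7] turn [-0.2   0.29 -0.15] shift [-0.01 -3.34 -0.23] w 85.44587520880293 t 23.4167
unit pos 5.3 -85.1 71.7
```

>>> send_rows([
  {"x":0,"y":0,"z":0.5,"ax":0,"ay":0,"az":0,"gripper":-1},
  {"x":0,"y":-0.5,"z":0,"ax":0,"ay":0,"az":0,"gripper":-1},
  {"x":0,"y":-0.5,"z":0,"ax":0,"ay":0,"az":0,"gripper":-1},
  {"x":0,"y":-0.5,"z":-0.15,"ax":0,"ay":0,"az":0,"gripper":-1},
  {"x":0,"y":-0.5,"z":-0.2,"ax":0,"ay":0,"az":0,"gripper":-1},
])

```text
clock: 23.83
position: [489.6, 7.2, 70.6]
ee_rot: [-0.693, 0.721, 0.001, 0.002]
contact_force: [-4.5, -1.0, 5.2]
gripper_width: 85.4
grasp_force: 3.2
```

>>> send_rows([
  {"x":0,"y":-0.4,"z":-0.15,"ax":0,"ay":0,"az":0,"gripper":-1},
  {"x":0,"y":0,"z":0,"ax":0,"ay":0,"az":0,"gripper":-1},
])

```text
clock: 24.0
position: [495.5, 7.2, 73.1]
ee_rot: [-0.694, 0.72, -0.0, 0.004]
contact_force: [-2.9, -2.3, 6.1]
gripper_width: 85.5
grasp_force: 3.4
```

```bash
python3 -c "
from h import *
ug(38.7,-85,74);wheel('w4')"
```

```text
joints [ 0.34  0.35 -0.51 -0.   -0.7  -0.38] pos [495.5   7.2  73.1] turn [-0.33  0.28 -0.11] shift [-0.03 -0.78 -0.09] w 85.46853843351607 t 24.0
unit pos 30.9 -85.3 73.1
prof [(-34, 13, 75.8), (-31, 8, 76.6), (-28, 4, 76.3), (-25, 8, 76.1), (-22, 23, 80.6), (-19, 19, 83.1), (-16, 19, 82.2), (-13, 17, 87.6), (-10, 7, 88.2), (-7, 10, 87.6), (-4, 3, 80.3), (2, 4, 71.7), (5, 8, 85.8), (8, 7, 83.9), (11, 9, 83.9), (14, 8, 83.6), (17, 9, 83.0), (20, 9, 82.7), (23, 10, 83.1), (26, 12, 83.4), (29, 4, 78.8), (32, 5, 75.4)]
phase [(3.72, -0.17, -2), (3.73, -0.13, 0), (3.75, -0.13, -2), (3.76, -0.11, 0), (3.77, -0.15, -2), (3.78, -0.15, 0)] 165
```

The mark is at about -0.17. Two more small pushes bring it upright, then I'll lift off and check.

>>> send_rows([
  {"x":0,"y":-0.4,"z":-0.12,"ax":0,"ay":0,"az":0,"gripper":-1},
  {"x":0,"y":-0.3,"z":-0.03,"ax":0,"ay":0,"az":0,"gripper":-1},
  {"x":0,"y":0,"z":0,"ax":0,"ay":0,"az":0,"gripper":-1},
])

```text
clock: 24.3
position: [503.1, 7.0, 74.8]
ee_rot: [-0.694, 0.72, -0.001, 0.004]
contact_force: [-1.2, -3.1, 6.9]
gripper_width: 85.3
grasp_force: 3.3
```

```bash
python3 -c "
from h import *
ug(38.7,-85,74);wheel('w5')"
```

```text
joints [ 0.34  0.36 -0.49 -0.   -0.71 -0.37] pos [503.1   7.   74.8] turn [-0.42  0.3  -0.08] shift [-0.02 -0.02  0.08] w 85.30042970277167 t 24.3
unit pos 38.5 -85.2 74.8
prof [(-31, 8, 75.2), (-28, 20, 75.6), (-25, 13, 80.7), (-22, 8, 80.5), (-19, 9, 81.9), (-16, 14, 81.6), (-13, 18, 83.0), (-10, 20, 84.1), (-7, 16, 87.4), (-4, 10, 90.0), (-1, 7, 90.0), (2, 9, 86.2), (5, 4, 85.2), (17, 6, 81.7), (20, 5, 81.8), (23, 6, 79.4), (26, 4, 76.4), (29, 9, 78.9), (32, 9, 79.6), (35, 5, 79.6)]
phase [(3.51, 0.07, -2), (3.54, 0.05, -2), (3.6, 0.09, -2), (3.61, 0.15, -2), (3.62, 0.11, -2), (3.64, 0.11, 0)] 160
```

>>> send_rows([
  {"x":0,"y":0.5,"z":0,"ax":0,"ay":0,"az":0,"gripper":-1},
  {"x":0,"y":0,"z":-4,"ax":0,"ay":0,"az":0,"gripper":-1},
  {"x":0,"y":0,"z":-4,"ax":0,"ay":0,"az":0,"gripper":-1},
  {"x":-4,"y":0,"z":0,"ax":0,"ay":0,"az":0,"gripper":-1},
  {"x":-4,"y":0,"z":0,"ax":0,"ay":0,"az":0,"gripper":-1},
])

```text
clock: 24.77
position: [501.6, 87.8, 157.3]
ee_rot: [-0.692, 0.722, -0.001, 0.008]
contact_force: [0.9, 0.5, 0.4]
gripper_width: 85.4
grasp_force: 0.0
```

```bash
python3 - <<'E'
from h import *
wheel('w6')
im=np.load('/tmp/w6.npz')['im']
# bright wide rib / fins: luminance in rectified plane z=94 and z=84
for z in(95,85):
    k=cv2.cvtColor(topx('scene',(464.8,87.4),im,z,-30,30,(-115,-55),0.5),cv2.COLOR_RGB2GRAY)
    print('z',z);[print('%5d'%(-55-2*i),' '.join('%3d'%v for v in r)) for i,r in enumerate(k)]
E
```

```text
prof [(-31, 9, 73.3), (-28, 21, 80.0), (-25, 13, 81.4), (-22, 8, 82.0), (-19, 11, 82.3), (-16, 10, 83.7), (-13, 12, 84.5), (-10, 11, 84.5), (-7, 11, 84.2), (-4, 11, 85.3), (-1, 14, 88.5), (2, 18, 87.1), (5, 8, 91.4), (8, 7, 90.8), (14, 4, 84.4), (17, 9, 82.9), (20, 6, 82.2), (23, 5, 79.6), (26, 6, 79.2), (29, 4, 77.4), (32, 12, 80.1), (35, 3, 80.7)]
phase [(3.1, 0.15, 0), (3.11, 0.07, -2), (3.11, 0.13, 0), (3.11, 0.09, -2), (3.16, 0.11, 0), (3.18, 0.11, -2)] 164
z 95
  -55 132 132 133 133 133 132 131 131 131 131 132 132 131 131 130 130 132 132 132 132 131 131 131 131 131 132 132 132 131 131
  -57 132 132 132 132 132 131 131 131 131 131 131 131 131 131 130 131 132 132 131 131 131 131 131 132 131 131 132 132 131 131
  -59 133 132 132 132 132 131 131 131 131 131 131 131 131 131 131 130 130 130 130 130 130 130 132 132 131 131 132 132 131 131
  -61 133 132 132 132 132 131 131 131 131 131 131 130 130 130 130 127 127 128 129 128 130 130 131 131 131 132 133 132 131 131
  -63 132 132 131 132 132 132 132 132 131 131 128 131 134 132 128 128 126 131 136 129 127 129 131 131 131 132 132 131 131 13
[... 6236 characters left out ...]
 7   9  27  49  75  55  16  10  13  18  19  18  14  18  31  42  72 104
 -105  19  19  19  21  19  18  18  18  19  14  15  13  11  28  81 149 154  80  20   9  16  17  16  12  10  28  60  99 127 141
 -107  15  19  18  19  18  14  15  18  13  14  20  32  46  63 137 207 155  60  14   3  11  17  13  13  12  35  95 144 159 147
 -109  24  32  33  24  23  21  22  27  25  26  52  93 113 114 149 174 114  46  18  15  24  33  34  32  35  57 109 155 160 153
 -111  58  64  63  50  43  44  53  56  55  57  95 148 166 150 150 149 114  66  46  55  65  71  79  79  90  99 126 151 149 142
 -113  92 100  95  82  75  81  90  92  89  91 119 161 164 139 131 150 128  97  93 100 108 113 114 124 133 130 132 136 122 112
```

The wide rib now stands between the fins, but scene estimates say it is about 0.1 rad past upright. Move right so the top camera can check too.

>>> send_rows([
  {"x":0,"y":0,"z":-4,"ax":0,"ay":0,"az":0,"gripper":-1},
  {"x":3.9,"y":0,"z":-1,"ax":0,"ay":0,"az":0,"gripper":-1},
  {"x":3.9,"y":0,"z":0,"ax":0,"ay":0,"az":0,"gripper":-1},
  {"x":3.9,"y":0,"z":0,"ax":0,"ay":0,"az":0,"gripper":-1},
  {"x":3.9,"y":0,"z":0,"ax":0,"ay":0,"az":0,"gripper":-1},
])

```text
clock: 25.23
position: [493.6, -70.2, 203.8]
ee_rot: [-0.694, 0.72, -0.001, 0.005]
contact_force: [1.1, 0.3, -0.8]
gripper_width: 85.3
grasp_force: 0.0
```

>>> send_rows([
  {"x":3.9,"y":0,"z":0,"ax":0,"ay":0,"az":0,"gripper":-1},
  {"x":3.9,"y":0,"z":0,"ax":0,"ay":0,"az":0,"gripper":-1},
  {"x":3.9,"y":0,"z":0,"ax":0,"ay":0,"az":0,"gripper":-1},
  {"x":3.9,"y":0,"z":0,"ax":0,"ay":0,"az":0,"gripper":-1},
])

```text
clock: 25.57
position: [487.4, -227.3, 202.5]
ee_rot: [-0.694, 0.72, -0.001, 0.004]
contact_force: [1.2, -0.8, -0.3]
gripper_width: 85.1
grasp_force: 0.0
```

```bash
cat >> h.py <<'E'
def rib(tag):
    for c,org in(('scene',(464.8,87.4)),('top',(469.8,94.))):
        im,d=arm.get_image(c);np.savez(f'/tmp/{tag}{c}',im=im,d=d,P=cloud(c,d))
        k=cv2.cvtColor(topx(c,org,im,91,-30,30,(-115,-55),0.5),cv2.COLOR_RGB2GRAY).astype(float)
        print(c,'rows Y -79..-97');[print('%5d'%(-55-2*i),' '.join('%3d'%v for v in k[i])) for i in (12,15,18,21)]
        r=k[12:21].mean(0);x=-30+2*np.arange(30);m=(abs(x)<16);w=np.clip(r-80,0,None)*m;print('  rib centre X %.1f angle %.3f'%((w@x)/w.sum(),np.arcsin((w@x)/w.sum()/41)))
E
python3 -c "
from h import *
rib('r1')"
```

```text
scene rows Y -79..-97
  -79  32  45  62  77  62  37  42  50  50  62  54  48  42  16   6  86 185 225 228 166  85  46  52  82 100  93  69  61  79 102
  -85  49  36  30  38  45  50  55  62  66  67  64  58  46  20  14  92 182 228 236 206 124  24   0  16  25  22  29  46  94 152
  -91  48  36  34  41  49  53  57  60  64  67  64  57  46  17   7  80 187 235 238 182 101  45  22  23  29  32  39  58 113 176
  -97  47  30  36  47  53  60  59  62  65  60  55  47  44  22  32 138 215 226 205 127  39   9  24  27  30  37  47  51  91 149
  rib centre X 5.1 angle 0.124
top rows Y -79..-97
  -79 141 141 142 142 142 141 142 145 144 144 140 131 116  92  74  62  62  63  63  68  75  84  89  94 105 113 120 120 120 121
  -85 139 139 139 139 139 140 141 143 150 147 130 108  85  73  64  65  65  64  67  69  78  88  99 108 115 121 121 121 120 120
  -91 136 137 137 137 138 139 138 134 127 123 114  97  80  67  65  64  63  66  70  81  94 111 123 126 126 122 121 120 120 123
  -97 134 134 134 135 136 137 137 138 143 135 112  88  69  64  61  63  67  69  76  85  94 107 117 125 125 124 122 121 123 123
  rib centre X -6.4 angle -0.157
```

The arm still blocks the top view; the scene view gives +0.124 rad. I'll push back from the far side, in small steps with checks.

>>> send_rows([
  {"x":-3.92,"y":1.01,"z":0,"ax":0,"ay":0,"az":0,"gripper":-1},
  {"x":-3.92,"y":1.01,"z":0,"ax":0,"ay":0,"az":0,"gripper":-1},
  {"x":-3.92,"y":1.01,"z":0,"ax":0,"ay":0,"az":0,"gripper":-1},
  {"x":-3.92,"y":1.01,"z":0,"ax":0,"ay":0,"az":0,"gripper":-1},
  {"x":-3.92,"y":1.01,"z":0,"ax":0,"ay":0,"az":0,"gripper":-1},
])

```text
clock: 26.08
position: [443.8, -25.3, 203.3]
ee_rot: [-0.693, 0.721, -0.0, 0.005]
contact_force: [1.2, 0.7, 0.4]
gripper_width: 85.7
grasp_force: 0.0
```

>>> send_rows([
  {"x":-3.89,"y":1.01,"z":0,"ax":0,"ay":0,"az":0,"gripper":-1},
  {"x":0,"y":0,"z":4,"ax":0,"ay":0,"az":0,"gripper":-1},
  {"x":0,"y":0,"z":4,"ax":0,"ay":0,"az":0,"gripper":-1},
  {"x":0,"y":0,"z":0,"ax":0,"ay":0,"az":0,"gripper":-1},
  {"x":0,"y":0,"z":0,"ax":0,"ay":0,"az":0,"gripper":-1},
])

```text
clock: 26.5
position: [434.9, 12.5, 122.5]
ee_rot: [-0.694, 0.72, 0.001, 0.002]
contact_force: [0.8, 0.5, 1.7]
gripper_width: 85.4
grasp_force: 0.0
```

```bash
python3 -c "
from h import *
ug(-29.6,-85,75.5)"
```

```text
joints [ 0.4   0.18 -0.59 -0.   -0.79 -0.44] pos [434.9  12.5 122.5] turn [-0.08  0.21 -0.07] shift [ 0.29 -0.03  4.7 ] w 85.38475448540552 t 26.5
unit pos -29.9 -82.1 122.5
```

>>> send_rows([
  {"x":0.25,"y":0,"z":2.5,"ax":0,"ay":0,"az":0,"gripper":-1},
  {"x":0,"y":0,"z":1.6,"ax":0,"ay":0,"az":0,"gripper":-1},
  {"x":0,"y":0,"z":0.6,"ax":0,"ay":0,"az":0,"gripper":-1},
  {"x":0,"y":0,"z":0,"ax":0,"ay":0,"az":0,"gripper":-1},
  {"x":0,"y":0,"z":0,"ax":0,"ay":0,"az":0,"gripper":-1},
])

```text
clock: 26.92
position: [437.0, 10.2, 77.8]
ee_rot: [-0.693, 0.721, -0.0, 0.005]
contact_force: [0.2, -0.2, 0.1]
gripper_width: 85.1
grasp_force: 0.0
```

>>> send_rows([
  {"x":0,"y":0.2,"z":0,"ax":0,"ay":0,"az":0,"gripper":-1},
  {"x":0,"y":0.2,"z":0,"ax":0,"ay":0,"az":0,"gripper":-1},
  {"x":0,"y":0.1,"z":0,"ax":0,"ay":0,"az":0,"gripper":-1},
  {"x":0,"y":0,"z":0,"ax":0,"ay":0,"az":0,"gripper":-1},
])

```text
clock: 27.25
position: [430.3, 10.3, 76.7]
ee_rot: [-0.693, 0.72, 0.0, 0.004]
contact_force: [-0.3, -0.3, -0.0]
gripper_width: 85.5
grasp_force: 0.0
```

```bash
python3 -c "
from h import *
ug(-38.6,-85,75.5);rib('r2')"
```

```text
joints [ 0.4   0.25 -0.66 -0.01 -0.65 -0.44] pos [430.3  10.3  76.7] turn [-0.29  0.34 -0.15] shift [0.05 0.42 0.12] w 85.51375584475508 t 27.25
unit pos -34.4 -84.5 76.7
scene rows Y -79..-97
  -79  29  40  51  61  53  32  40  50  50  65  56  51  45  18   8  87 189 229 236 181 100  41  17  24  24  24  28  43  90 128
  -85  52  38  34  42  47  52  57  64  69  69  65  60  49  21  15  93 185 231 240 208 125  26   7  23  45  96 131 106  78 108
  -91  48  37  35  43  51  54  57  62  65  67  64  57  47  17   7  83 190 239 241 182 100  42  28  60  69  40  37  55 101 162
  -97  48  31  37  47  54  61  59  62  65  62  56  50  44  21  33 140 218 229 209 128  35   0  15  25  29  37  50  52  83 142
  rib centre X 5.1 angle 0.124
top rows Y -79..-97
  -79 137 138 140 141 143 143 145 146 148 149 151 152 153 154 154 155 156 158 159 160 160 161 162 164 164 164 165 165 166 167
  -85 135 136 137 139 141 143 144 145 146 147 148 149 151 152 153 154 155 156 157 158 160 161 161 162 162 163 164 164 165 166
  -91 133 135 137 138 140 140 142 144 145 146 147 148 149 151 152 153 154 155 155 156 157 158 159 160 161 162 163 164 164 165
  -97 130 132 134 136 137 139 140 141 142 144 145 146 147 149 151 151 152 154 155 156 157 158 159 160 160 161 163 164 164 164
  rib centre X 0.5 angle 0.013
```

>>> send_rows([
  {"x":0,"y":0.2,"z":0.1,"ax":0,"ay":0,"az":0,"gripper":-1},
  {"x":0,"y":0.1,"z":0,"ax":0,"ay":0,"az":0,"gripper":-1},
  {"x":0,"y":0,"z":0,"ax":0,"ay":0,"az":0,"gripper":-1},
])

```text
clock: 27.6
position: [427.3, 10.4, 75.1]
ee_rot: [-0.694, 0.72, 0.0, 0.003]
contact_force: [0.8, 0.5, -0.2]
gripper_width: 85.4
grasp_force: 0.2
```

```bash
python3 -c "
from h import *
ug(-38.6,-85,75.5);rib('r3')" | grep -v '^ *-'
```

```text
joints [ 0.41  0.25 -0.67 -0.01 -0.65 -0.44] pos [427.3  10.4  75.1] turn [-0.24  0.31 -0.15] shift [ 0.05  0.12 -0.04] w 85.41547508526494 t 27.6
unit pos -37.4 -84.5 75.1
scene rows Y -79..-97
  rib centre X 4.4 angle 0.108
top rows Y -79..-97
  rib centre X 0.5 angle 0.012
```

>>> send_rows([
  {"x":0,"y":0.15,"z":0,"ax":0,"ay":0,"az":0,"gripper":-1},
  {"x":0,"y":0.1,"z":0,"ax":0,"ay":0,"az":0,"gripper":-1},
  {"x":0,"y":0,"z":0,"ax":0,"ay":0,"az":0,"gripper":-1},
])

```text
clock: 27.95
position: [425.1, 10.5, 75.3]
ee_rot: [-0.694, 0.72, 0.0, 0.004]
contact_force: [2.2, -0.9, -0.0]
gripper_width: 85.4
grasp_force: 0.5
```

```bash
python3 -c "
from h import *
ug(-38.6,-85,75.5);rib('r4')" | grep -v '^ *-'
```

```text
joints [ 0.41  0.24 -0.67 -0.01 -0.65 -0.44] pos [425.1  10.5  75.3] turn [-0.28  0.33 -0.15] shift [ 0.06 -0.1  -0.02] w 85.42153644871237 t 27.95
unit pos -39.6 -84.4 75.3
scene rows Y -79..-97
  rib centre X 2.4 angle 0.058
top rows Y -79..-97
  rib centre X 0.5 angle 0.012
```

The rib now follows; it is about +0.06 by the camera and about -0.02 by finger geometry. One last 1 mm push, then retreat and look closely with overlays.

>>> send_rows([
  {"x":0,"y":0.1,"z":0,"ax":0,"ay":0,"az":0,"gripper":-1},
  {"x":0,"y":0,"z":0,"ax":0,"ay":0,"az":0,"gripper":-1},
  {"x":0,"y":-0.4,"z":0,"ax":0,"ay":0,"az":0,"gripper":-1},
  {"x":0,"y":0,"z":-3,"ax":0,"ay":0,"az":0,"gripper":-1},
  {"x":0,"y":0,"z":-4,"ax":0,"ay":0,"az":0,"gripper":-1},
])

```text
clock: 28.47
position: [424.7, 9.0, 142.8]
ee_rot: [-0.693, 0.721, 0.003, -0.002]
contact_force: [1.0, 0.2, 0.2]
gripper_width: 85.4
grasp_force: 0.0
```

>>> send_rows([
  {"x":0,"y":0,"z":-4,"ax":0,"ay":0,"az":0,"gripper":-1},
  {"x":-3,"y":0,"z":-2,"ax":0,"ay":0,"az":0,"gripper":0},
  {"x":-3,"y":0,"z":0,"ax":0,"ay":0,"az":0,"gripper":1},
])

```text
clock: 28.72
position: [432.0, 70.4, 210.6]
ee_rot: [-0.693, 0.721, -0.001, 0.008]
contact_force: [0.5, -0.1, 0.1]
gripper_width: 63.6
grasp_force: 0.0
```

```bash
python3 - <<'E'
from h import *
rib('r5');wheel('w7')
im=np.load('/tmp/r5scene.npz')['im'];l,t=282,172;s=14
k=cv2.resize(im[t:t+42,l:l+57],None,fx=s,fy=s,interpolation=cv2.INTER_CUBIC)
def pr(pts): 
    W=np.array([[*(np.array([464.8,87.4])+X*UX+Y*UY),z] for X,Y,z in pts]);return ((project('scene',W)-[l,t])*s+s/2).astype(int)
for sg in(-1,1):
    q=pr([(0,-85+sg*23.5,74),(0,-85+sg*23.5,85)]);cv2.line(k,tuple(map(int,q[0])),tuple(map(int,q[1])),(255,0,0),1)
q=pr([(0,-102,91),(0,-68,91)]);cv2.line(k,tuple(map(int,q[0])),tuple(map(int,q[1])),(0,255,0),1)
q=pr([(-43,-66,74),(43,-66,74),(43,-104,74),(-43,-104,74)]);cv2.polylines(k,[q.astype(np.int32)],True,(255,255,0),1)
save('rib.png',k)
E
```

```text
scene rows Y -79..-97
  -79  74  94  80  74  64  45  48  48  43  52  43  31  12  63 158 228 241 195 106  18   0  31  77 105  76  43  38  47  77 105
  -85  32  36  41  46  49  54  58  64  64  61  57  36  21  75 175 238 246 206 110  45  25  18  24  27  27  31  39  50  91 151
  -91  31  37  42  48  51  54  61  68  69  64  50  18  10  84 181 228 244 209 121  44  18  24  30  33  34  36  35  48 111 179
  -97  34  41  43  48  55  67  67  69  65  56  49  21  27 108 184 219 215 167  78  29  27  31  31  29  31  38  44  45  87 148
  rib centre X 1.5 angle 0.036
top rows Y -79..-97
  -79 114 116 121 124 127 129 130 131 134 136 138 139 139 141 144 147 147 148 149 149 150 151 151 152 153 154 156 156 157 157
  -85 120 126 131 136 137 138 137 138 139 141 143 144 144 145 146 146 148 149 151 151 152 153 155 156 157 158 159 160 161 161
  -91 136 137 137 137 137 137 138 138 139 141 142 143 144 146 146 148 149 150 151 152 154 155 156 156 157 158 160 161 162 162
  -97 135 136 136 137 137 137 138 139 139 141 143 144 146 148 149 150 152 154 156 156 157 157 158 158 159 159 160 161 162 163
  rib centre X 0.6 angle 0.015
prof [(-34, 3, 80.9), (-31, 14, 77.6), (-28, 13, 77.3), (-25, 7, 79.0), (-22, 7, 78.1), (-19, 12, 79.7), (-16, 12, 82.1), (-13, 10, 84.1), (-10, 10, 83.0), (-7, 9, 84.4), (-4, 22, 89.7), (-1, 13, 92.8), (2, 6, 92.8), (8, 4, 79.7), (11, 7, 83.6), (14, 8, 84.3), (17, 7, 82.5), (20, 4, 81.9), (23, 4, 81.5), (26, 10, 78.6), (29, 9, 79.1), (32, 6, 80.7)]
phase [(2.95, -0.03, -2), (3.0, -0.05, -2), (3.01, -0.01, 0), (3.02, -0.07, -2), (3.02, -0.01, -2), (3.02, 0.01, 0)] 158
```

View pics/rib.png

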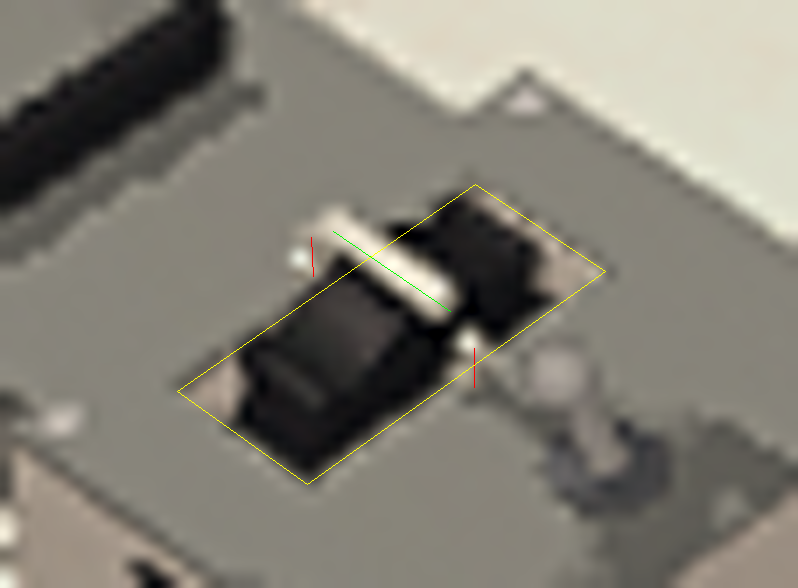

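The close view shows the wide white rib at (390,262), midway between the two fin glints at (300,257) and (468,343) and within about 1–2 mm of the predicted upright line. That is good enough. Now the toggle.

>>> send_rows([
  {"x":0,"y":0,"z":0,"ax":0,"ay":0,"az":0,"gripper":1},
  {"x":0,"y":0,"z":0,"ax":0,"ay":0,"az":0,"gripper":1},
])

```text
clock: 29.03
position: [428.9, 68.9, 204.6]
ee_rot: [-0.693, 0.721, 0.001, 0.002]
contact_force: [-0.5, 0.1, 0.2]
gripper_width: 15.0
grasp_force: 0.0
```

```bash
python3 - <<'E'
from h import *
ug(-50,-146,102)
Z=np.load('/tmp/r5scene.npz');P=Z['P'];D=P[...,:2]-[464.8,87.4];X,Y,z=D@UX,D@UY,P[...,2]
k=(abs(Y+146)<20)&(abs(X)<40)&(z>98)&(z<125);print('ball',k.sum(),np.median(X[k]),np.median(Y[k]),np.median(z[k]))
E
```

```text
joints [ 0.53  0.08 -0.47 -0.   -1.02 -0.57] pos [428.9  68.9 204.6] turn [-0.1   0.25 -0.19] shift [12.    1.21 10.26] w 14.985182644039282 t 29.0333
unit pos -37.9 -26.0 204.6
ball 24 -12.617600506485989 -147.1947005680485 112.4399840730693
```

>>> send_rows([
  {"x":3,"y":0.3,"z":0,"ax":0,"ay":0,"az":0,"gripper":1},
  {"x":3,"y":0.3,"z":0,"ax":0,"ay":0,"az":0,"gripper":1},
  {"x":3,"y":0.3,"z":0,"ax":0,"ay":0,"az":0,"gripper":1},
  {"x":3,"y":0.4,"z":0,"ax":0,"ay":0,"az":0,"gripper":1},
  {"x":0,"y":0,"z":2,"ax":0,"ay":0,"az":0,"gripper":1},
])

```text
clock: 29.45
position: [412.7, -53.4, 186.8]
ee_rot: [-0.692, 0.722, -0.001, 0.005]
contact_force: [0.5, 0.2, -0.1]
gripper_width: -0.2
grasp_force: 0.0
```

>>> send_rows([
  {"x":0,"y":0,"z":4,"ax":0,"ay":0,"az":0,"gripper":1},
  {"x":0,"y":0,"z":3,"ax":0,"ay":0,"az":0,"gripper":1},
  {"x":0,"y":0,"z":1.2,"ax":0,"ay":0,"az":0,"gripper":1},
  {"x":0,"y":0,"z":0,"ax":0,"ay":0,"az":0,"gripper":1},
  {"x":0,"y":0,"z":0,"ax":0,"ay":0,"az":0,"gripper":1},
])

```text
clock: 29.87
position: [412.0, -50.1, 102.2]
ee_rot: [-0.693, 0.721, 0.001, 0.002]
contact_force: [0.3, 0.6, 1.0]
gripper_width: -0.2
grasp_force: 0.0
```

>>> send_rows([
  {"x":0,"y":-0.6,"z":0,"ax":0,"ay":0,"az":0,"gripper":1},
  {"x":0,"y":-0.6,"z":0,"ax":0,"ay":0,"az":0,"gripper":1},
  {"x":0,"y":-0.6,"z":0,"ax":0,"ay":0,"az":0,"gripper":1},
])

```text
clock: 30.12
position: [431.3, -50.0, 104.1]
ee_rot: [-0.694, 0.72, 0.0, 0.004]
contact_force: [-9.9, 2.7, 18.1]
gripper_width: 0.1
grasp_force: 8.4
```

>>> send_rows([
  {"x":0,"y":-0.5,"z":0,"ax":0,"ay":0,"az":0,"gripper":1},
  {"x":0,"y":-0.5,"z":0,"ax":0,"ay":0,"az":0,"gripper":1},
  {"x":0,"y":-0.5,"z":0,"ax":0,"ay":0,"az":0,"gripper":1},
])

```text
clock: 30.37
position: [446.4, -50.5, 104.2]
ee_rot: [-0.694, 0.72, -0.0, 0.004]
contact_force: [-1.7, -0.3, 3.1]
gripper_width: 0.0
grasp_force: 1.3
```

```bash
python3 -c "
from h import *
ug(-5.5,-146,102)"
```

```text
joints [ 0.25  0.23 -0.58 -0.01 -0.75 -0.28] pos [446.4 -50.5 104.2] turn [-0.33  0.33 -0.15] shift [ 0.13 -1.06  0.22] w 0.016410293114193595 t 30.3667
unit pos -16.1 -144.7 104.2
```

>>> send_rows([
  {"x":0.1,"y":-0.4,"z":0,"ax":0,"ay":0,"az":0,"gripper":1},
  {"x":0,"y":-0.4,"z":0,"ax":0,"ay":0,"az":0,"gripper":1},
  {"x":0,"y":0,"z":0,"ax":0,"ay":0,"az":0,"gripper":1},
])

```text
clock: 30.62
position: [454.7, -51.7, 103.0]
ee_rot: [-0.693, 0.72, 0.0, 0.004]
contact_force: [0.2, -0.2, 0.4]
gripper_width: 0.2
grasp_force: 0.0
```

>>> send_rows([
  {"x":0,"y":-0.3,"z":0,"ax":0,"ay":0,"az":0,"gripper":1},
  {"x":0,"y":0,"z":0,"ax":0,"ay":0,"az":0,"gripper":1},
])

```text
clock: 30.78
position: [456.5, -52.0, 102.6]
ee_rot: [-0.693, 0.721, 0.001, 0.003]
contact_force: [0.7, 0.9, 0.1]
gripper_width: -0.0
grasp_force: 0.1
```

```bash
cat >> h.py <<'E'
def ball():
    im,d=arm.get_image('scene');P=cloud('scene',d);D=P[...,:2]-[464.8,87.4];X,Y,z=D@UX,D@UY,P[...,2]
    k=(abs(Y+146)<14)&(abs(X)<40)&(z>98)&(z<125)&(im.mean(-1)>70);print('ball',k.sum(),np.median(X[k]),np.median(Y[k]),np.median(z[k]))
    m=cv2.cvtColor(topx('scene',(464.8,87.4),im,109,-36,36,(-164,-128),0.5),cv2.COLOR_RGB2GRAY)
    [print('%5d'%(-128-2*i),' '.join('%3d'%v for v in m[i])) for i in range(0,18,2)]
E
python3 -c "
from h import *
ug(-5.5,-146,102);ball()"
```

```text
joints [ 0.24  0.25 -0.56 -0.01 -0.75 -0.27] pos [456.5 -52.  102.6] turn [-0.2   0.31 -0.17] shift [ 0.02 -0.05  0.06] w -0.026025180416135336 t 30.7833
unit pos -6.0 -145.8 102.6
ball 37 2.3157628103238386 -150.34748443121757 112.83436099999108
 -128  52  51  56  58  72 117 155 143 137 155 137  84  31  29  28  29  35  33  29  30  27  25  28  26  34  38  37  41  53  71  83  76  52  29  28  28
 -132 143 145 154 142 131 140 142 114 107 146 146  97  53  30  24  34  37  31  26  23  29  41  80 105 107  95  70  38  68 125 132  75  55  74  92 104
 -136 133 133 133 116  89  89  87  82 112 147 127  74  37  35  36  34  30  25  28  39  80 127 154 140  97  55  57  88  91  77  87 106 115 121 130 125
 -140 132 132 137 140 132 114  95  93 129 144 117  75  36  25  26  25  29  39  82 129 146 130  90  49  54  90  94  84 123 168 163 124 114 120 121 120
 -144 131 132 132 132 137 139 131 131 142 140 123  76  28  23  30  39  85 131 147 129  87  44  57  93  90  76 104 154 179 172 145 120 116 121 121 120
 -148 131 132 132 131 131 133 133 133 138 149 118  50  28  42  86 132 145 122  79  48  68 102 102  88 109 142 147 144 128 108 105 118 120 119 119 119
 -152 132 132 132 133 135 135 133 135 137 142 124 106 108 130 138 119  75  47  76 126 139 124 109 108 121 117 116 117 115 120 120 118 118 119 119 120
 -156 133 132 127 130 116 102  96  95  96 101 109 119 125 125 111  85  98 131 130 121 115 105 111 122 121 119 118 120 127 129 123 121 128 135 133 132
 -160 136 125 101  93  89  93  84  96 128 138 134 131 136 137 130 129 114 103 114 120 118 120 121 120 120 118 116 121 131 135 132 132 133 131 132 132
```

The ball is seen near X=+20, so it is over. Press gently to confirm the stop.

>>> send_rows([
  {"x":0,"y":-0.3,"z":0,"ax":0,"ay":0,"az":0,"gripper":1},
  {"x":0,"y":0,"z":0,"ax":0,"ay":0,"az":0,"gripper":1},
])

```text
clock: 31.0
position: [458.3, -52.2, 102.5]
ee_rot: [-0.693, 0.721, 0.001, 0.002]
contact_force: [-2.8, 0.2, 1.3]
gripper_width: -0.0
grasp_force: 1.7
```

>>> send_rows([
  {"x":0,"y":-0.2,"z":0,"ax":0,"ay":0,"az":0,"gripper":1},
  {"x":0,"y":0,"z":0,"ax":0,"ay":0,"az":0,"gripper":1},
])

```text
clock: 31.17
position: [458.5, -52.4, 102.3]
ee_rot: [-0.693, 0.721, 0.003, 0.001]
contact_force: [-7.3, 2.9, 4.7]
gripper_width: 0.0
grasp_force: 4.3
```

>>> send_rows([
  {"x":0,"y":-0.15,"z":0,"ax":0,"ay":0,"az":0,"gripper":1},
  {"x":0,"y":0,"z":0,"ax":0,"ay":0,"az":0,"gripper":1},
])

```text
clock: 31.33
position: [458.7, -52.4, 102.2]
ee_rot: [-0.693, 0.721, 0.004, -0.0]
contact_force: [-11.2, 4.1, 7.1]
gripper_width: -0.2
grasp_force: 6.2
```

Hard stop reached. Retreat, clear the scene and verify.

>>> send_rows([
  {"x":0,"y":1.5,"z":0,"ax":0,"ay":0,"az":0,"gripper":1},
  {"x":0,"y":1.5,"z":0,"ax":0,"ay":0,"az":0,"gripper":1},
  {"x":0,"y":1,"z":-3.5,"ax":0,"ay":0,"az":0,"gripper":1},
  {"x":0,"y":0,"z":-4,"ax":0,"ay":0,"az":0,"gripper":1},
  {"x":0,"y":0,"z":-4,"ax":0,"ay":0,"az":0,"gripper":1},
])

```text
clock: 31.75
position: [421.9, -51.5, 219.2]
ee_rot: [-0.694, 0.72, 0.0, 0.003]
contact_force: [2.1, 0.2, 0.5]
gripper_width: -0.2
grasp_force: 0.0
```

>>> send_rows([
  {"x":4,"y":0,"z":0,"ax":0,"ay":0,"az":0,"gripper":1},
  {"x":4,"y":0,"z":0,"ax":0,"ay":0,"az":0,"gripper":1},
  {"x":4,"y":0,"z":0,"ax":0,"ay":0,"az":0,"gripper":1},
  {"x":4,"y":0,"z":0,"ax":0,"ay":0,"az":0,"gripper":1},
  {"x":4,"y":0,"z":0,"ax":0,"ay":0,"az":0,"gripper":1},
])

```text
clock: 32.17
position: [415.2, -253.2, 217.4]
ee_rot: [-0.694, 0.72, -0.001, 0.004]
contact_force: [0.8, 0.6, 0.9]
gripper_width: -0.1
grasp_force: 0.0
```

```bash
python3 - <<'E'
from h import *
ball();rib('r6');wheel('w8')
# roof-to-housing gap: dark line check, roof bar position
Z=np.load('/tmp/r6scene.npz');P=Z['P'];im=Z['im'];D=P[...,:2]-[464.8,87.4];X,Y,z=D@UX,D@UY,P[...,2]
k=(abs(X)<36)&(z>78)&(z<92)&(abs(Y-5)<30)&(im.mean(-1)<60);print('bar Y',k.sum(),np.median(Y[k]),'X',np.median(X[k]))
print(arm.read_state()['position'])
E
```

```text
ball 28 13.840414079277597 -146.76116177142586 110.83419475129324
 -128  50  50  57  57  70 114 151 140 133 149 137  81  36  41  60  62  76  72  77  72  99 140 150 144 150 174 153 118 126 130 129 128 128 128 129 129
 -132 140 142 150 139 128 137 139 112 102 139 151 133 128 137 141 142 144 143 152 136 134 131 126 123 122 124 112 120 129 126 127 125 125 127 127 128
 -136 130 131 131 114  86  86  85  81 105 129 133 131 130 131 129 130 129 129 129 129 129 128 127 127 119 116 142 161 170 167 162 149 132 125 127 129
 -140 129 130 135 139 131 113  93  91 120 132 130 129 129 128 128 129 129 129 129 129 129 128 128 127 134 164 189 202 208 193 174 143 123 127 129 129
 -144 128 128 129 130 135 136 127 126 134 130 128 129 129 128 128 129 128 127 126 126 127 129 128 130 141 156 166 174 175 171 146 119 120 127 129 129
 -148 129 129 129 129 130 130 130 130 130 130 130 130 129 128 127 126 125 129 143 150 159 168 156 135 132 138 140 141 130 120 118 128 131 129 129 129
 -152 129 130 130 130 132 132 130 131 127 126 130 130 126 128 133 136 152 171 167 155 154 148 131 116 102 105 111 106 115 130 132 129 
[... 1311 characters left out ...]
2 124 127 129 132 134 137 138 140 141 144 145 146 147 149 150 151 153 154 155 156 157
  rib centre X 1.4 angle 0.034
prof [(-34, 3, 79.1), (-31, 14, 79.2), (-28, 13, 80.4), (-25, 7, 82.7), (-22, 3, 80.9), (-19, 10, 81.3), (-16, 12, 82.5), (-13, 12, 83.9), (-10, 14, 85.0), (-7, 11, 87.3), (-4, 17, 90.2), (-1, 16, 87.5), (2, 10, 92.4), (5, 3, 90.1), (8, 5, 86.4), (11, 7, 85.8), (14, 8, 82.3), (17, 9, 82.4), (20, 6, 81.0), (23, 7, 79.8), (26, 11, 79.8), (29, 14, 81.3), (32, 3, 83.5)]
phase [(2.82, 0.03, -2), (2.88, -0.01, -2), (2.89, -0.05, -2), (2.89, 0.01, -2), (2.91, -0.01, 0), (2.92, -0.03, -2)] 160
bar Y 71 4.90133166278452 X -0.18077814090761893
[ 414.8082011  -252.31432073  216.49670599]
```

```bash
python3 -c "
from bench import arm
print(arm.job_done())"
```

```text
the job is handed in; nothing more can be done
None
```

I handed the job in at about 32 s: the cast stands about 1–2 mm from the stage centre, the hood is fully shut, the wide rib is upright between the fins to about 0.05 rad, and the toggle is hard against its far stop.

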